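# Roll the ledge trim strip flat

### The job

The snap-in trim strip along the top of the washbasin ledge is standing proud. Take the hand roller by its handle out of its caddy and roll it firmly along the strip, wheel down, until all six links are seated flat, never pressing harder than 30 N and touching the strip with nothing but the roller. Then hang the roller back upright in its caddy and let go, leaving the soap tray, cups and spoon where they are.

Things in the scene. Friction and masses are not known exactly. Their poses are not given: they have to be found in the camera images.
- ledge: Fixed white ceramic ledge block on the washstand, 80 (its x) x 250 (its y) x 30 mm high; origin at the centre of its underside, on the work surface. An aluminium channel 184 mm long and 32 mm wide runs along its y axis over the middle of its top and holds six grey plastic trim links in a row. The channel does not give. Its two side lips, 7 mm wide and 18 mm apart, are flush with the links when these are seated, so the wheel then runs on the lips as well.
- channel_foot (a point): Centre of the ledge's top face, 30 mm up, under the channel's middle. The channel is packed up on shims of unknown thickness: the lips and seated links at mid-length lie 43 to 61 mm above the work surface, and the row may slope up to 0.035 rad along its length (2.6 mm more or less at an end link). No pose tells this height or slope: it must be felt.
- roller: Hand roller, 0.2 to 0.3 kg. Origin at the middle of its wheel axle; x along the axle, y the rolling direction, z up the handle. Black wheel, radius 22 mm, 24 mm wide, between two steel cheeks (36 mm over both, 18 mm in y, from 10 mm below to 30 mm above the axle). Starts hanging in the caddy by its guard plate, wheel down, its axes along the caddy's within 0.03 rad.
- handle (a point): Grip point on the roller's upright wooden handle, 70 mm above the axle. Handle section 22 (roller x) x 24 (roller y) mm, from 36 to 106 mm above the axle. At its foot a black guard plate, 64 (x) x 72 (y) x 6 mm, underside 30 mm above the axle.
- wheel (a joint): Turning angle of the roller's wheel about its axle, rad; 0 at the start. It turns when rolled along something (1 rad for 22 mm).
- caddy: Fixed open-topped steel caddy, outside 58 (x) x 64 (y) x 60 mm high, walls 4 mm, open well 50 x 56 mm; origin at the centre of its underside on the work surface. The roller's guard plate rests on its rim (roller origin 30 mm above the work surface, over the caddy's centre), with some 6 mm play sideways. It stands to one side of the ledge, the soap tray to the other; either way round.
- soap_tray: Loose steel soap tray with a bar of soap-coloured plastic, 115 x 80 x 22 mm; origin at the centre of its underside. Bystander.
- cup1: Loose cream melamine cup, radius 38 mm, 85 mm high; origin at the centre of its underside. Bystander, beyond the ledge to the left.
- cup2: Like cup1, beyond the ledge to the right. Bystander.
- spoon: Loose wooden stirring spoon 220 mm long lying beyond the ledge; origin at its underside, x along its length. Bystander.
- link0 (a joint): How far trim link 0 is pushed down, m: 0 = standing 5 mm proud, 0.005 = seated flat, flush with the channel lips. Link centre at y = -75 mm along the ledge's y axis (x = 0); top face 16 (x) x 29 (y) mm. It starts 0 to 1 mm down, moves only under about 10 N of downward push, and stays where it is left.
- link1 (a joint): How far trim link 1 is pushed down, m: 0 = standing 5 mm proud, 0.005 = seated flat, flush with the channel lips. Link centre at y = -45 mm along the ledge's y axis (x = 0); top face 16 (x) x 29 (y) mm. It starts 0 to 1 mm down, moves only under about 10 N of downward push, and stays where it is left.
- link2 (a joint): How far trim link 2 is pushed down, m: 0 = standing 5 mm proud, 0.005 = seated flat, flush with the channel lips. Link centre at y = -15 mm along the ledge's y axis (x = 0); top face 16 (x) x 29 (y) mm. It starts 0 to 1 mm down, moves only under about 10 N of downward push, and stays where it is left.
- link3 (a joint): How far trim link 3 is pushed down, m: 0 = standing 5 mm proud, 0.005 = seated flat, flush with the channel lips. Link centre at y = 15 mm along the ledge's y axis (x = 0); top face 16 (x) x 29 (y) mm. It starts 0 to 1 mm down, moves only under about 10 N of downward push, and stays where it is left.
- link4 (a joint): How far trim link 4 is pushed down, m: 0 = standing 5 mm proud, 0.005 = seated flat, flush with the channel lips. Link centre at y = 45 mm along the ledge's y axis (x = 0); top face 16 (x) x 29 (y) mm. It starts 0 to 1 mm down, moves only under about 10 N of downward push, and stays where it is left.
- link5 (a joint): How far trim link 5 is pushed down, m: 0 = standing 5 mm proud, 0.005 = seated flat, flush with the channel lips. Link centre at y = 75 mm along the ledge's y axis (x = 0); top face 16 (x) x 29 (y) mm. It starts 0 to 1 mm down, moves only under about 10 N of downward push, and stays where it is left.
Things that resemble listed ones, but are neither listed nor needed, are in the scene too. Leave any blue or red look-alike of the roller alone.

How it is judged:
By the outcome, as a careful person would: the job done as asked, in the order asked, and still so for the second after the job is handed in, with the robot touching nothing.
It also fails if it takes over 72 s, if anything falls off the work surface, if the arm or the gripper's body presses on something with over 40 N, if the wrist force passes 120 N, or if a joint passes its speed limit or range.

### The arm

A 6-joint arm with a two-finger parallel gripper is mounted at the origin on the work surface. World frame = base frame: x ahead of the robot, y to its left, z up, the work surface at z = 0. Lengths are in m, angles in rad, forces in N, time in s.
With the tool pointing down it reaches from about 0.325 to 0.775 m from the base axis. Payload 5.5 kg.
Tool frame: the origin (TCP) lies where the fingers leave the gripper's body, on its centre line; the fingertips stand 73 mm ahead of it and the grasp point (between the pads) lies 54 mm ahead of it; y points along the fingers, x is the direction in which the jaws open and shut, and the axes are right-handed (so a half turn about y gives the same grasp; the last joint's range is limited). The gripper opens to 85 mm and grips with 20 to 120 N. Pads are 22 mm wide; open, the fingers measure 114 mm over their backs; the gripper's body (76 mm by 85 mm) begins 54 mm behind the grasp point. The pads swing forward as they close: fully open they stand 13 mm farther back than shut.
Start: joints at [-1.304, 0.091, 1.231, -0, 1.82, -0.057], TCP at [0.191, -0.569, 0.304] pointing down, gripper open.
Joint ranges: [-2.87, 2.87], [-0.86, 2.18], [0.17, 2.46], [-1.51, 4.65], [0.06, 2.69], [-2.65, 2.65]. Speed limits (rad/s): [2.57, 2.57, 3.01, 3.14, 3.14, 3.14].

### API

Orientations are given as a unit quaternion [w, x, y, z].
In Python, from cell import r gives the robot as it stands. The module is installed in compiled form; this text tells all that it offers.
- The arm moves only by the tool arm_command, never from a script. Its argument "targets" is a list of rows, each an object with "fingers": the closure in counts, from 0 (fully open) to 255 (shut); "translation": the shift along the tool's x, y, z in cm, a list of three; "roll": the turn about the tool's y in rad. A call has 1 to 10 rows; each row shifts and turns the pose as measured when the row begins, along the tool's axes as they then stand; what a row does not reach is not made up. A row lasts 1/12 s, in which the tool goes at most 41.7 mm and 7.16 degrees, less where a joint would pass 70% of its speed; a pose out of reach is approached as far as the arm can. A call with a gripper value outside its range is refused whole. The fingers move at their own pace and stop on an object; the grip force is fixed at half the most. Time passes only in rows, so rows that do not move let the fingers close. It gives the time, the measured TCP pose, the force and the opening at its end, in the units of the state.
- r.sense(): the state, without advancing time (a new reading comes with each control period).
- r.camera(name): name is "scene" or "side" or "wrist"; returns the picture (480x640x3 uint8, red, green, blue); there is no depth.
- r.calibration(name): a dict with "intrinsics" (3x3 intrinsics, pixels), "k1" (the pictures are not rectified: a ray, as slopes to the right and down, at radius r is drawn at 1 + k1 r^2 times it, then the intrinsics apply), "R" (3x3) and "t" (3): a world point X has camera coordinates R X + t. Camera axes: x right, y down, z forward; pixel columns grow to the right and rows downward; lengths in m; the calibration is good to about 2 mm. A picture is of the moment at which its call begins: read the wrist's pose just before it. calibration takes no time and is no camera call; for the wrist camera it gives the pose at the moment of the call.
- r.hand_in(): hands the job in, once; it reports no verdict.
Trained networks look in the newest picture that a camera, given by its name, has taken for a name from the list of things; names that differ only in an ending like _2 or _b are one class to them, and where a whole thing is asked for, a point or a joint stands for the part that bears it (a point fixed in the world has none). Each returns a list of dicts, best first, with "p" (0 to 1); they miss things now and then, are a little off and sometimes report something else, mostly with a low value. They report only what shows in the picture. A call takes as long as a camera call. They do not tell look-alikes from the thing itself.
- r.masks_of(thing, camera): "region" (480x640 bool, what is visible of it) and "xy" ([column, row] as shares, 0 to 1, of the picture: columns of its width, rows of its height, amid what is visible of it).
- r.mark_of(thing, camera): "xy" ([column, row] as shares, 0 to 1, of the picture: columns of its width, rows of its height: a listed point, or the origin of a listed thing).
The state is a dict: "t": time; "q": joint angles; "joint_velocities": joint speeds; "tau": joint torques, N m; "ee_pos": TCP position; "tcp_rot": TCP orientation; "contact_force": force on the tool from outside, world axes, zero at the start; "torque": the same for the moment, N m; "finger_gap": finger opening in m.
Only numpy, scipy, OpenCV 4.12 (cv2) and the standard library are available. Lean on these libraries where they do the work, as an engineer would, in place of code of your own. Each camera call takes 0.05 s, during which the arm holds its last target. There are 200 camera calls.

## Working session

There is one attempt and no reset: what is moved stays moved. The work goes in short steps, Python scripts to look and compute and a tool call to move; the robot and the scene stay as the last step left them, time stands still between calls to the robot, and variables do not carry over. Pictures are saved under pics/ and viewed, about 8 in all and at most 12, crops included, and the job is handed in when it is done.

Besides the shell and the picture viewer there is one more tool, called after ">>>" as a command line: name --argument value ..., lists and objects as JSON in quotes. arm_command: Moves the arm, as the interface text tells. Its arguments: {"type":"object","properties":{"targets":{"type":"array"}},"required":["targets"]}

```bash
mkdir -p pics; cat > h.py <<'E'
import numpy as np,cv2
from cell import r
from scipy.spatial.transform import Rotation as Ro
def ray(c,xy,px=False):
    k=r.calibration(c);K=np.array(k["intrinsics"]);R=np.array(k["R"]);t=np.array(k["t"])
    u=np.array([xy[0]*640,xy[1]*480]) if not px else np.array(xy,float)
    d=np.array([(u[0]-K[0,2])/K[0,0],(u[1]-K[1,2])/K[1,1]]);s=d.copy()
    for _ in range(20): s=d/(1+k["k1"]*(s@s))
    D=R.T@np.array([s[0],s[1],1]); return -R.T@t,D
def at(c,xy,z,px=False):
    o,d=ray(c,xy,px); return o+d*(z-o[2])/d[2]
def tri(rays):
    A=0;b=0
    for o,d in rays:
        d=d/np.linalg.norm(d);P=np.eye(3)-np.outer(d,d);A=A+P;b=b+P@o
    return np.linalg.solve(A,b)
def proj(c,X):
    k=r.calibration(c);K=np.array(k["intrinsics"]);p=np.array(k["R"])@X+np.array(k["t"]);s=p[:2]/p[2];s=s*(1+k["k1"]*(s@s));return K[0,0]*s[0]+K[0,2],K[1,1]*s[1]+K[1,2]
def snap(c,n):
    im=r.camera(c);cv2.imwrite(f"pics/{n}.png",cv2.cvtColor(im,cv2.COLOR_RGB2BGR));return im
def st():
    s=r.sense();print("t",round(s["t"],2),"pos",np.round(s["ee_pos"],4),"q",np.round(s["tcp_rot"],4),"F",np.round(s["contact_force"],2),"M",np.round(s["torque"],2),"gap",round(s["finger_gap"],4),"j",np.round(s["q"],3));return s
E
python3 - <<'E'
from h import *
s=st();print(Ro.from_quat(np.roll(s["tcp_rot"],-1)).as_matrix().round(3))
zs=dict(ledge=0,channel_foot=.03,roller=.03,handle=.1,caddy=0,soap_tray=0,cup1=0,spoon=0)
for c in("scene","side"):
    snap(c,c+"0")
    for n in zs:
        for m in r.mark_of(n,c)[:3]: print(c,n,round(m["p"],2),np.round(np.array(m["xy"])*[640,480],0),at(c,m["xy"],zs[n]).round(3))
a=cv2.imread("pics/scene0.png");b=cv2.imread("pics/side0.png")
E
```

```text
t 0.0 pos [ 0.1909 -0.5687  0.3027] q [ 0.5745 -0.5736  0.4134 -0.4123] F [ 0.04 -0.03  0.01] M [-0.04 -0.01  0.03] gap 0.0856 j [-1.304  0.092  1.232  0.     1.82  -0.057]
[[ 0.318 -0.     0.948]
 [-0.948  0.002  0.318]
 [-0.002 -1.     0.   ]]
scene ledge 0.79 [357. 253.] [0.546 0.007 0.   ]
scene channel_foot 0.75 [352. 247.] [ 0.561 -0.002  0.03 ]
scene roller 0.98 [243. 213.] [ 0.519 -0.328  0.03 ]
scene roller 0.78 [257. 193.] [ 0.424 -0.328  0.03 ]
scene roller 0.57 [205. 205.] [ 0.519 -0.444  0.03 ]
scene handle 0.76 [241. 197.] [ 0.539 -0.315  0.1  ]
scene handle 0.67 [197. 186.] [ 0.527 -0.453  0.1  ]
scene handle 0.61 [256. 171.] [ 0.411 -0.329  0.1  ]
scene caddy 0.81 [244. 221.] [ 0.519 -0.328  0.   ]
scene caddy 0.44 [355. 252.] [0.543 0.003 0.   ]
scene soap_tray 0.38 [246. 225.] [ 0.533 -0.313  0.   ]
scene cup1 0.91 [458. 326.] [0.71  0.293 0.   ]
scene cup1 0.63 [234. 278.] [ 0.729 -0.255  0.   ]
scene spoon 0.81 [318. 315.] [ 0.776 -0.019  0.   ]
side ledge 0.92 [313. 305.] [0.55 0.   0.  ]
side channel_foot 0.68 [314. 292.] [ 0.55  -0.001  0.03 ]
side channel_foot 0.66 [131. 383.] [0.682 0.306 0.03 ]
side roller 0.72 [384. 221.] [ 0.526 -0.333  0.03 ]
side roller 0.7 [405. 209.] [ 0.502 -0.421  0.03 ]
side roller 0.64 [443. 237.] [ 0.386 -0.32   0.03 ]
side handle 0.77 [444. 210.] [ 0.393 -0.311  0.1  ]
side handle 0.74 [406. 181.] [ 0.51  -0.429  0.1  ]
side handle 0.58 [386. 194.] [ 0.529 -0.334  0.1  ]
side caddy 0.96 [382. 239.] [ 0.52  -0.301  0.   ]
side soap_tray 0.67 [219. 445.] [0.532 0.313 0.   ]
side soap_tray 0.32 [386. 196.] [ 0.586 -0.539  0.   ]
side cup1 0.9 [295. 229.] [ 0.721 -0.247  0.   ]
side cup1 0.77 [131. 380.] [0.712 0.284 0.   ]
side cup1 0.68 [386. 197.] [ 0.587 -0.536  0.   ]
side spoon 0.74 [220. 273.] [ 0.764 -0.006  0.   ]
```

View pics/scene0.png

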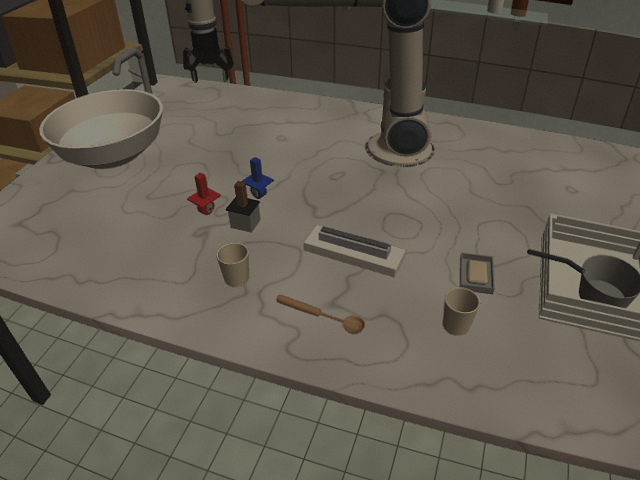

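View pics/side0.png

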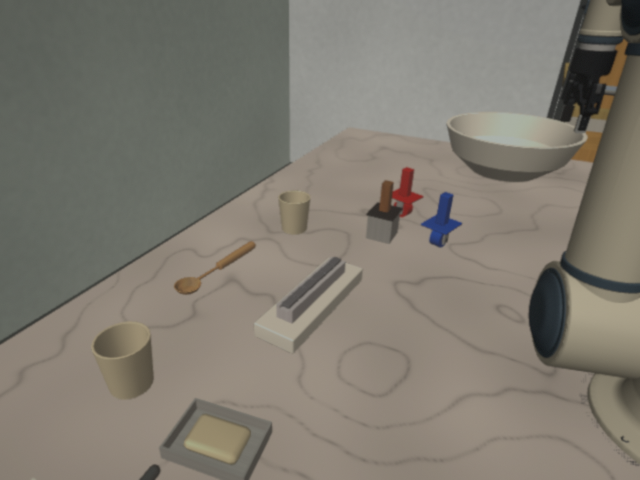

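Candidates for the roller, in scene/side pixels: brown handle (241,197)/(386,194), red (205,195)/(405,190), blue (257,178)/(443,215). The brown one fits, because it has a wooden handle and black guard and hangs in the grey steel caddy. The ledge is at scene (355,248), with the soap tray on the other side at (478,272). I'll confirm with an enlarged crop.

```bash
python3 - <<'E'
from h import *
print("handle",tri([ray("scene",(241,197),1),ray("side",(386,194),1)]))
a=cv2.imread("pics/scene0.png")[150:240,185:285];b=cv2.imread("pics/side0.png")[160:250,360:460]
cv2.imwrite("pics/crop0.png",np.hstack([cv2.resize(i,(400,360),interpolation=3) for i in(a,b)]))
# ledge yaw from masks, on the plane z=.03
for c in("scene","side"):
    for n,z in(("ledge",.03),("caddy",.06)):
        m=r.masks_of(n,c)[0]; ys,xs=np.nonzero(m["region"])
        P=np.array([at(c,(x,y),z,1)[:2] for x,y in zip(xs[::3],ys[::3])],np.float32)
        print(c,n,round(m["p"],2),cv2.minAreaRect(P))
E
```

```text
handle [ 0.52902989 -0.32099671  0.09930237]
scene ledge 0.69 ((0.5625776052474976, 0.0018573105335235596), (0.2585992217063904, 0.11932136118412018), 82.78263854980469)
scene caddy 0.79 ((0.5775963664054871, -0.28943097591400146), (0.10029029846191406, 0.08441311120986938), 33.6955451965332)
side ledge 0.51 ((0.5532391667366028, -0.4596906304359436), (0.07170257717370987, 0.24917778372764587), 9.633191108703613)
side caddy 0.96 ((0.5053605437278748, -0.24396872520446777), (0.06688038259744644, 0.13018487393856049), 13.661012649536133)
```

View pics/crop0.png

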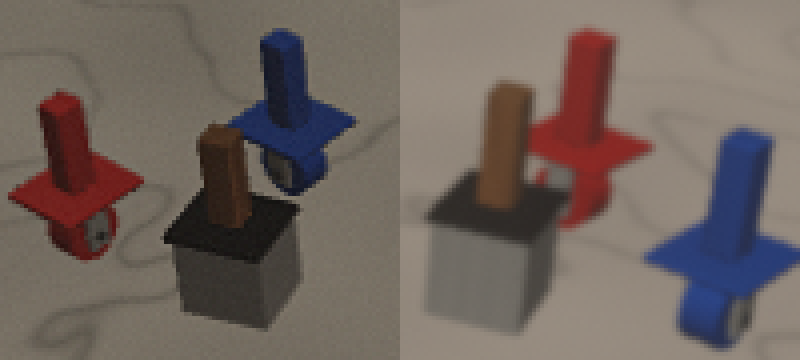

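The crop confirms it: the wooden-handled roller sits in the grey caddy, with a black guard plate. The red and blue ones stand free beside it. I'll move above it.

>>> arm_command --targets '[{"fingers": 0, "translation": [-1.4, 0, 3.8], "roll": 0}, {"fingers": 0, "translation": [-1.4, 0, 3.8], "roll": 0}, {"fingers": 0, "translation": [-1.4, 0, 3.8], "roll": 0}, {"fingers": 0, "translation": [-1.4, 0, 3.8], "roll": 0}, {"fingers": 0, "translation": [-1.4, 0, 3.8], "roll": 0}, {"fingers": 0, "translation": [-1.4, 0, 3.8], "roll": 0}, {"fingers": 0, "translation": [-1.4, 0, 3.8], "roll": 0}, {"fingers": 0, "translation": [-1.4, 0, 3.8], "roll": 0}, {"fingers": 0, "translation": [-1.4, 0, 3.8], "roll": 0}, {"fingers": 0, "translation": [0, 0, 0], "roll": 0}]'

```text
t: 1.93
ee_pos: [0.4828, -0.3347, 0.3017]
tcp_rot: [0.572, -0.572, 0.416, -0.416]
contact_force: [-0.4, 0.5, 0.0]
finger_gap: 0.0854
```

```bash
python3 - <<'E'
from h import *
s=st();print(Ro.from_quat(np.roll(s["tcp_rot"],-1)).as_matrix().round(3))
k=r.calibration("wrist");R=np.array(k["R"]);print("cam",-R.T@np.array(k["t"]),R[2])
snap("wrist","w1")
for n,z in dict(handle=.1,roller=.03,caddy=0,ledge=0).items():
    for m in r.mark_of(n,"wrist")[:2]: print(n,round(m["p"],2),np.round(np.array(m["xy"])*[640,480],0),at("wrist",m["xy"],z).round(4))
E
```

```text
t 1.93 pos [ 0.4828 -0.3347  0.3017] q [ 0.5723 -0.5719  0.4156 -0.4156] F [-0.41  0.48  0.03] M [-0.02 -0.02 -0.  ] gap 0.0854 j [-6.640e-01  5.700e-02  1.271e+00  1.000e-03  1.814e+00  5.920e-01]
[[ 0.309  0.     0.951]
 [-0.951  0.     0.309]
 [-0.    -1.     0.   ]]
cam [ 0.55491765 -0.31071615  0.37096093] [-0.28054123 -0.09083034 -0.95553465]
handle 0.92 [467. 228.] [ 0.512  -0.4441  0.1   ]
handle 0.83 [318. 164.] [ 0.5227 -0.323   0.1   ]
roller 0.79 [316. 157.] [ 0.5193 -0.3231  0.03  ]
roller 0.67 [444. 206.] [ 0.5132 -0.4496  0.03  ]
ledge 0.62 [12. 28.] [ 0.5507 -0.0102  0.    ]
```

View pics/w1.png

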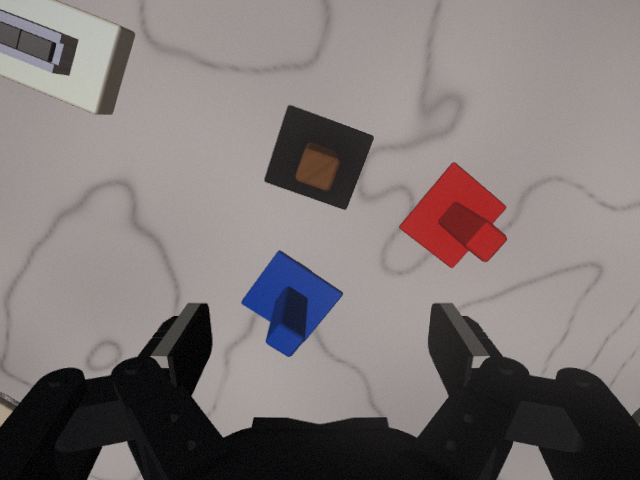

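The wrist view shows the black plate at corners (291,105), (374,136), (346,209) and (265,181), with the handle top near (320,165). The ledge's near end is at top left, around (105,70).

```bash
python3 - <<'E'
from h import *
im=cv2.imread("pics/w1.png");g=im.astype(int)
m=((g.max(2)<62)&(g.max(2)-g.min(2)<15)).astype(np.uint8); br=((g[...,2]-g[...,0])>25).astype(np.uint8)
box=np.zeros_like(m);box[95:218,255:385]=1
mm=((m|br)*box);mm=cv2.morphologyEx(mm,2,np.ones((3,3),np.uint8))
c=max(cv2.findContours(mm,0,1)[0],key=cv2.contourArea)[:,0]
P=np.array([at("wrist",p,.066,1)[:2] for p in c],np.float32);print("plate",cv2.minAreaRect(P))
ys,xs=np.nonzero(br*box)
# handle top: bright brown
v=im[...,2][ys,xs];k=v>np.percentile(v,40)
P=np.array([at("wrist",p,.136,1)[:2] for p in zip(xs[k],ys[k])],np.float32);print("top",cv2.minAreaRect(P),P.mean(0))
L=[(135,28),(102,113)]
print([at("wrist",p,.03,1)[:2].round(4) for p in L])
e=[at("wrist",p,.03,1)[:2] for p in [(2,83),(100,114)]];print(e)
E
```

```text
plate ((0.5210233926773071, -0.32519298791885376), (0.0708123967051506, 0.06310779601335526), 87.81414794921875)
top ((0.521269679069519, -0.3240421712398529), (0.020867127925157547, 0.018856653943657875), 87.3464584350586) [ 0.52075124 -0.32370546]
[array([ 0.577 , -0.1463]), array([ 0.5001, -0.1307])]
[array([ 0.50106254, -0.03155998]), array([ 0.49874343, -0.12908012])]
```

>>> arm_command --targets '[{"fingers": 60, "translation": [0, 0, 0], "roll": 0.118}, {"fingers": 60, "translation": [0, 0, 0], "roll": 0.118}, {"fingers": 60, "translation": [0, 0, 0], "roll": 0.118}, {"fingers": 60, "translation": [-0.6, 2, 2], "roll": 0}, {"fingers": 60, "translation": [-0.6, 3.0, 1.9], "roll": 0}, {"fingers": 60, "translation": [0, 3.0, 0], "roll": 0}, {"fingers": 60, "translation": [0, 0, 0], "roll": 0}]'

```text
t: 2.77
ee_pos: [0.5093, -0.3434, 0.2247]
tcp_rot: [-0.476, 0.479, -0.518, 0.525]
contact_force: [-0.7, 0.8, -1.6]
finger_gap: 0.0652
```

```bash
python3 - <<'E'
from h import *
s=st();M=Ro.from_quat(np.roll(s["tcp_rot"],-1)).as_matrix();print(M.round(3))
im=snap("wrist","w2");im=im[...,::-1]
print([(round(m["p"],2),np.round(np.array(m["xy"])*[640,480],0),at("wrist",m["xy"],.1).round(4)) for m in r.mark_of("handle","wrist")[:3]])
d=np.array([.521,-.3245,.1])-s["ee_pos"];print("d tool",M.T@d)
E
```

```text
t 2.77 pos [ 0.5093 -0.3434  0.2247] q [-0.4761  0.4792 -0.5179  0.5248] F [-0.75  0.79 -1.6 ] M [-0.04  0.05 -0.01] gap 0.0652 j [-0.646  0.122  1.338 -0.006  1.673  1.012]
[[-0.087  0.003  0.996]
 [-0.996 -0.01  -0.087]
 [ 0.01  -1.     0.004]]
[(0.92, array([492., 231.]), array([ 0.5197, -0.444 ,  0.1   ])), (0.82, array([320., 419.]), array([ 0.3995, -0.3354,  0.1   ])), (0.69, array([271., 241.]), array([ 0.5252, -0.3195,  0.1   ]))]
d tool [-0.02110225  0.12451626  0.00949142]
```

View pics/w2.png

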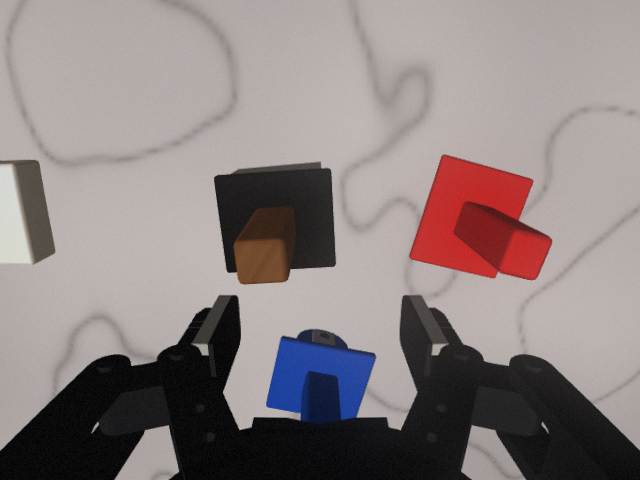

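The plate's corners are at (215,177), (330,169), (335,266) and (228,272), and the handle top is at about (263,262). The tool is turned about 3° from the plate.

```bash
python3 - <<'E'
from h import *
s=st();M=Ro.from_quat(np.roll(s["tcp_rot"],-1)).as_matrix();print(M.round(3))
c=np.array([at("wrist",p,.066,1)[:2] for p in [(215,177),(330,169),(335,266),(228,272)]],np.float32)
print(c.round(4),c.mean(0),cv2.minAreaRect(c))
t=np.array([at("wrist",p,.136,1)[:2] for p in [(236,240),(291,240),(288,283),(240,283)]],np.float32);print(t.round(4),t.mean(0))
for C in(c.mean(0),t.mean(0)):print("d tool cm",100*M.T@(np.array([*C,.0985])-s["ee_pos"]))
E
```

```text
t 2.87 pos [ 0.5102 -0.3441  0.2312] q [-0.4767  0.4786 -0.5152  0.5275] F [-0.76 -0.11  0.67] M [-0.03  0.04  0.01] gap 0.0655 j [-0.646  0.118  1.33  -0.006  1.677  1.012]
[[-0.087  0.01   0.996]
 [-0.996 -0.015 -0.087]
 [ 0.014 -1.     0.011]]
[[ 0.5598 -0.2846]
 [ 0.5581 -0.3562]
 [ 0.4941 -0.3544]
 [ 0.4963 -0.2829]] [ 0.52705425 -0.3195089 ] ((0.5270770192146301, -0.3194924294948578), (0.071658194065094, 0.06406210362911224), 88.40638732910156)
[[ 0.5379 -0.3087]
 [ 0.5357 -0.3338]
 [ 0.5146 -0.33  ]
 [ 0.5167 -0.3073]] [ 0.5262293  -0.31995162]
d tool cm [-2.77704303 13.24799119  1.313674  ]
d tool cm [-2.72573629 13.24783093  1.23536301]
```

>>> arm_command --targets '[{"fingers": 60, "translation": [-0.6, 0, 0.3], "roll": -0.028}, {"fingers": 60, "translation": [-0.6, 0, 0.3], "roll": -0.028}, {"fingers": 60, "translation": [-0.6, 0, 0.3], "roll": 0}, {"fingers": 60, "translation": [0, 0, 0], "roll": 0}, {"fingers": 60, "translation": [0, 0, 0], "roll": 0}]'

```text
t: 3.28
ee_pos: [0.5209, -0.3281, 0.2422]
tcp_rot: [-0.492, 0.493, -0.496, 0.518]
contact_force: [0.3, 0.0, 0.3]
finger_gap: 0.0654
```

```bash
cat >> h.py <<'E'
def platefit(n,zp=.066,zt=.136):
    s=st();M=Ro.from_quat(np.roll(s["tcp_rot"],-1)).as_matrix();print(M.round(3))
    K=r.calibration("wrist");rc=r.calibration
    im=snap("wrist",n)[...,::-1].astype(int)
    dark=((im.max(2)<70)&(im.max(2)-im.min(2)<20)).astype(np.uint8);br=((im[...,2]-im[...,0]>25)&(im[...,1]-im[...,0]>8)).astype(np.uint8)
    mm=cv2.morphologyEx(dark|br,2,np.ones((5,5),np.uint8));mm[290:]=0
    bb=cv2.morphologyEx(br,2,np.ones((3,3),np.uint8))
    cs=[c[:,0] for c in cv2.findContours(mm,0,1)[0] if cv2.contourArea(c)>2000]
    cs=[c for c in cs if bb[c[:,1].min():c[:,1].max(),c[:,0].min():c[:,0].max()].sum()>200]
    for c in cs:
        P=np.array([at("wrist",p,zp,1)[:2] for p in c],np.float32);R=cv2.minAreaRect(P);print("plate",R)
        print("d tool cm",100*M.T@(np.array([*R[0],.0985])-s["ee_pos"]))
    s=st()
E
python3 -c "
from h import *
platefit('w3')"
```

```text
t 3.28 pos [ 0.5209 -0.3281  0.2422] q [-0.4924  0.4929 -0.496   0.5183] F [0.26 0.02 0.26] M [0.   0.05 0.01] gap 0.0654 j [-0.614  0.107  1.323 -0.007  1.681  0.984]
[[-0.029  0.021  0.999]
 [-0.999 -0.023 -0.029]
 [ 0.023 -1.     0.022]]
plate ((0.5231201648712158, -0.31822794675827026), (0.07074926793575287, 0.07304677367210388), 88.38280487060547)
d tool cm [-1.31156866 14.34469877 -0.1220653 ]
t 3.33 pos [ 0.521  -0.328   0.2424] q [-0.4925  0.4928 -0.4958  0.5184] F [-0.63  0.45  0.61] M [-0.01  0.    0.  ] gap 0.0656 j [-0.614  0.107  1.322 -0.006  1.681  0.985]
```

>>> arm_command --targets '[{"fingers": 60, "translation": [0, 0, 0], "roll": 0}, {"fingers": 60, "translation": [0, 0, 0], "roll": 0}, {"fingers": 60, "translation": [0, 0, 0], "roll": 0}, {"fingers": 60, "translation": [0, 0, 0], "roll": 0}]'

```text
t: 3.67
ee_pos: [0.5211, -0.328, 0.2436]
tcp_rot: [-0.493, 0.493, -0.495, 0.519]
contact_force: [0.5, 0.8, 0.4]
finger_gap: 0.0652
```

```bash
python3 -c "
from h import *
platefit('w4')"
```

```text
t 3.67 pos [ 0.5211 -0.328   0.2436] q [-0.4926  0.4929 -0.4952  0.5189] F [0.49 0.79 0.42] M [-0.04 -0.01  0.06] gap 0.0652 j [-0.614  0.106  1.321 -0.007  1.681  0.985]
[[-0.029  0.023  0.999]
 [-0.999 -0.024 -0.028]
 [ 0.024 -0.999  0.024]]
plate ((0.5228742957115173, -0.31827443838119507), (0.07077928632497787, 0.07273890823125839), 88.0865707397461)
d tool cm [-1.31658931 14.48103897 -0.19891694]
t 3.72 pos [ 0.5211 -0.328   0.2435] q [-0.4925  0.4929 -0.4952  0.5189] F [0.41 0.01 0.35] M [ 0.04  0.03 -0.02] gap 0.0656 j [-0.614  0.106  1.321 -0.007  1.681  0.985]
```

>>> arm_command --targets '[{"fingers": 60, "translation": [-0.5, 1, 0], "roll": 0}, {"fingers": 60, "translation": [-0.5, 1, 0], "roll": 0}, {"fingers": 60, "translation": [0, 0, 0], "roll": 0}]'

```text
t: 3.97
ee_pos: [0.5218, -0.318, 0.2211]
tcp_rot: [-0.492, 0.493, -0.496, 0.519]
contact_force: [-0.1, 0.9, -0.8]
finger_gap: 0.0654
```

```bash
python3 -c "
from h import *
platefit('w5')"
```

```text
t 3.97 pos [ 0.5218 -0.318   0.2211] q [-0.4923  0.4926 -0.4955  0.519 ] F [-0.11  0.94 -0.82] M [0.03 0.04 0.01] gap 0.0654 j [-0.6    0.097  1.371 -0.007  1.641  1.   ]
[[-0.03   0.023  0.999]
 [-0.999 -0.024 -0.029]
 [ 0.023 -0.999  0.024]]
plate ((0.5276423692703247, -0.3187026083469391), (0.07110364735126495, 0.06301475316286087), 88.05927276611328)
d tool cm [-0.23497634 12.26992005  0.29913483]
t 4.02 pos [ 0.5218 -0.3183  0.2218] q [-0.4923  0.4927 -0.4954  0.5192] F [-0.05 -1.23 -0.39] M [-0.02  0.01  0.04] gap 0.0656 j [-0.6    0.097  1.37  -0.007  1.642  1.   ]
```

>>> arm_command --targets '[{"fingers": 60, "translation": [-0.1, 1.2, 0.15], "roll": 0}, {"fingers": 60, "translation": [-0.1, 1.2, 0.15], "roll": 0}, {"fingers": 60, "translation": [0, 1.2, 0], "roll": 0}, {"fingers": 60, "translation": [0, 1.2, 0], "roll": 0}, {"fingers": 60, "translation": [0, 1.1, 0], "roll": 0}, {"fingers": 60, "translation": [0, 0.5, 0], "roll": 0}, {"fingers": 60, "translation": [0, 0, 0], "roll": 0}]'

```text
t: 4.6
ee_pos: [0.526, -0.3172, 0.1484]
tcp_rot: [-0.492, 0.493, -0.496, 0.518]
contact_force: [0.5, 0.4, -0.2]
finger_gap: 0.0651
```

```bash
python3 -c "
from h import *
s=st();M=Ro.from_quat(np.roll(s['tcp_rot'],-1)).as_matrix();print(100*M.T@(np.array([.5276,-.3187,.0985])-s['ee_pos']))
snap('wrist','w6')"
```

```text
t 4.6 pos [ 0.526  -0.3172  0.1484] q [-0.4921  0.4931 -0.4965  0.5179] F [ 0.49  0.42 -0.2 ] M [ 0.03  0.04 -0.04] gap 0.0651 j [-0.595  0.133  1.461 -0.008  1.518  1.006]
[0.03402804 4.99130595 0.05913258]
```

View pics/w6.png

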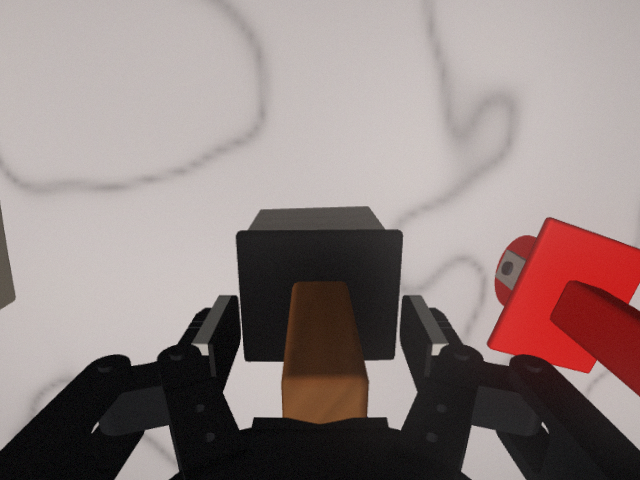

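The handle is centred between the pads (handle about 285–368, pads at 225 and 415), so I'm closing.

>>> arm_command --targets '[{"fingers": 255, "translation": [0, 0, 0], "roll": 0}, {"fingers": 255, "translation": [0, 0, 0], "roll": 0}, {"fingers": 255, "translation": [0, 0, 0], "roll": 0}, {"fingers": 255, "translation": [0, 0, 0], "roll": 0}, {"fingers": 255, "translation": [0, 0, 0], "roll": 0}, {"fingers": 255, "translation": [0, 0, 0], "roll": 0}]'

```text
t: 5.15
ee_pos: [0.5269, -0.3178, 0.152]
tcp_rot: [-0.492, 0.493, -0.495, 0.519]
contact_force: [-0.0, -0.0, -2.6]
finger_gap: 0.0234
```

```bash
python3 -c "
from h import *
s=st();print(Ro.from_quat(np.roll(s['tcp_rot'],-1)).as_matrix().round(3))"
```

```text
t 5.15 pos [ 0.5269 -0.3178  0.152 ] q [-0.4925  0.4926 -0.4951  0.5194] F [-0.   -0.01 -2.6 ] M [0.01 0.03 0.04] gap 0.0234 j [-0.595  0.131  1.457 -0.007  1.52   1.006]
[[-0.03   0.024  0.999]
 [-0.999 -0.025 -0.029]
 [ 0.024 -0.999  0.025]]
```

The opening is 23.4 mm and the wrist carries −2.6 N, so the roller is held. I'll lift it out and carry it toward the ledge.

>>> arm_command --targets '[{"fingers": 255, "translation": [0.03, -1.4, 0.03], "roll": 0}, {"fingers": 255, "translation": [0.03, -1.4, 0.03], "roll": 0}, {"fingers": 255, "translation": [0.03, -1.4, 0.03], "roll": 0}, {"fingers": 255, "translation": [0.03, -1.4, 0.03], "roll": 0}, {"fingers": 255, "translation": [0.03, -1.4, 0.03], "roll": 0}, {"fingers": 255, "translation": [0.03, -1.4, 0.03], "roll": 0}, {"fingers": 255, "translation": [0.03, -1.4, 0.03], "roll": 0}, {"fingers": 255, "translation": [0.03, -1.4, 0.03], "roll": 0}, {"fingers": 255, "translation": [0.03, -1.2, 0.03], "roll": 0}, {"fingers": 255, "translation": [0, 0, 0], "roll": 0}]'

```text
t: 5.98
ee_pos: [0.5252, -0.317, 0.2872]
tcp_rot: [-0.492, 0.493, -0.496, 0.519]
contact_force: [1.3, -0.2, -1.1]
finger_gap: 0.0229
```

>>> arm_command --targets '[{"fingers": 255, "translation": [-2, 0, 0], "roll": 0}, {"fingers": 255, "translation": [-3, 0, -0.8], "roll": 0}, {"fingers": 255, "translation": [-3, 0, -0.8], "roll": 0}, {"fingers": 255, "translation": [-3, 0, -0.8], "roll": 0}, {"fingers": 255, "translation": [-3, 0, -0.8], "roll": 0}, {"fingers": 255, "translation": [-3, 0, -0.8], "roll": 0}, {"fingers": 255, "translation": [-3, 0, -0.8], "roll": 0}, {"fingers": 255, "translation": [-3, 0, -0.8], "roll": 0}, {"fingers": 255, "translation": [-3, 0, -0.4], "roll": 0}, {"fingers": 255, "translation": [-3, 0, 0], "roll": 0}]'

```text
t: 6.82
ee_pos: [0.4702, -0.0199, 0.275]
tcp_rot: [-0.488, 0.491, -0.499, 0.521]
contact_force: [0.2, 0.2, -3.0]
finger_gap: 0.0238
```

>>> arm_command --targets '[{"fingers": 255, "translation": [-2, 0, 0], "roll": 0}, {"fingers": 255, "translation": [0, 0, 0], "roll": 0}, {"fingers": 255, "translation": [0, 0, 0], "roll": 0}]'

```text
t: 7.07
ee_pos: [0.4696, 0.0066, 0.2736]
tcp_rot: [-0.49, 0.493, -0.498, 0.519]
contact_force: [-0.0, -0.6, -2.8]
finger_gap: 0.0233
```

```bash
python3 -c "
from h import *
s=st();print(Ro.from_quat(np.roll(s['tcp_rot'],-1)).as_matrix().round(3))
snap('wrist','w7');k=r.calibration('wrist');np.savez('w7',R=k['R'],t=k['t'])
for n,z in dict(ledge=0,channel_foot=.03).items():
    for m in r.mark_of(n,'wrist')[:2]: print(n,round(m['p'],2),np.round(np.array(m['xy'])*[640,480],0),at('wrist',m['xy'],z).round(4))
"
```

```text
t 7.07 pos [0.4696 0.0066 0.2736] q [-0.4901  0.4929 -0.498   0.5185] F [-0.04 -0.56 -2.83] M [ 0.    0.02 -0.04] gap 0.0233 j [-0.045 -0.278  1.631 -0.023  1.77   1.554]
[[-0.034  0.017  0.999]
 [-0.999 -0.024 -0.033]
 [ 0.023 -1.     0.018]]
ledge 0.6 [315. 120.] [0.5513 0.0012 0.    ]
channel_foot 0.72 [315. 119.] [0.5512 0.001  0.03  ]
```

View pics/w7.png

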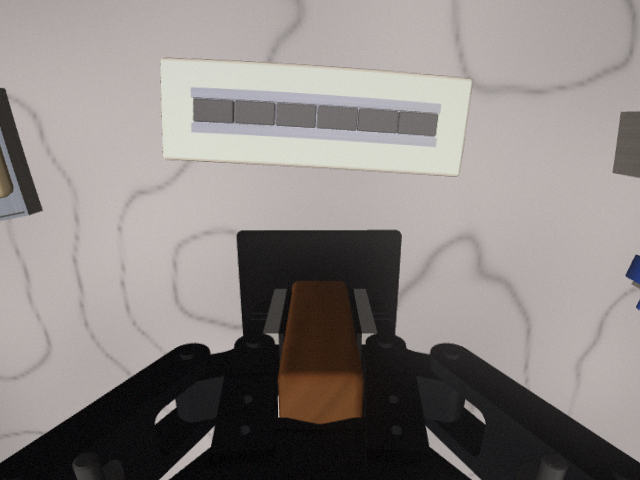

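The ledge's top corners are at (162,58), (471,79), (459,176) and (163,159), and the channel runs from (191,110) to (438,125). It's turned a few degrees from the gripper.

```bash
python3 - <<'E'
from h import *
f=lambda p,z:at("wrist",p,z,1)[:2]
c=np.array([f(p,.03) for p in [(162,58),(471,79),(459,176),(163,159)]],np.float32)
print("ledge",c.round(4),c.mean(0),cv2.minAreaRect(c))
for z in(.043,.052,.061):
    c=np.array([f(p,z) for p in [(191,87),(441,104),(436,147),(191,132)]],np.float32);print(z,c.mean(0),cv2.minAreaRect(c)[1:])
# plate in camera: angle of its far edge on its plane (~TCP-.085)
z=r.sense()["ee_pos"][2]-.0853
e=[f(p,z) for p in[(239,231),(400,231)]];d=e[0]-e[1];print("plate",e,np.degrees(np.arctan2(d[1],d[0])),np.linalg.norm(d))
# roller centre from far-edge midpoint: 32mm back
print("roller xy est",(e[0]+e[1])/2-.032*np.array([np.cos(np.arctan2(d[1],d[0])-np.pi/2),np.sin(np.arctan2(d[1],d[0])-np.pi/2)]))
E
```

```text
ledge [[ 0.6032  0.1182]
 [ 0.5792 -0.1247]
 [ 0.5016 -0.1186]
 [ 0.5253  0.1273]] [0.55230796 0.00055906] ((0.5524324774742126, 0.0005887150764465332), (0.24705426394939423, 0.0783424824476242), 84.47821044921875)
0.043 [5.5266905e-01 3.5035796e-04] ((0.19188863039016724, 0.03330475464463234), 84.40878295898438)
0.052 [5.5242467e-01 4.8164092e-04] ((0.18615685403347015, 0.03230995684862137), 84.40878295898438)
0.061 [0.55218023 0.00061292] ((0.18042512238025665, 0.03131509944796562), 84.40877532958984)
plate [array([0.50327084, 0.03713532]), array([ 0.50033159, -0.0318218 ])] 87.55928129333877 0.0690197360312795
roller xy est [0.46983025 0.0040195 ]
```

>>> arm_command --targets '[{"fingers": 255, "translation": [0.7, 0, 0.8], "roll": 0.0145}, {"fingers": 255, "translation": [0.7, 0, 0.8], "roll": 0.0145}, {"fingers": 255, "translation": [0.7, 0, 0.8], "roll": 0.0145}, {"fingers": 255, "translation": [0.7, 0, 0.8], "roll": 0.0145}, {"fingers": 255, "translation": [0.7, 0, 0.8], "roll": 0}, {"fingers": 255, "translation": [0.7, 0, 0.8], "roll": 0}, {"fingers": 255, "translation": [0.7, 0.4, 0.8], "roll": 0}, {"fingers": 255, "translation": [0.7, 0.8, 0.8], "roll": 0}, {"fingers": 255, "translation": [0.7, 0.8, 0.8], "roll": 0}, {"fingers": 255, "translation": [0.7, 0.8, 0.8], "roll": 0}]'

```text
t: 8.05
ee_pos: [0.552, -0.0854, 0.248]
tcp_rot: [-0.471, 0.473, -0.515, 0.538]
contact_force: [0.0, -0.1, -2.3]
finger_gap: 0.0233
```

>>> arm_command --targets '[{"fingers": 255, "translation": [0, 0, 0], "roll": 0}, {"fingers": 255, "translation": [0, 0, 0], "roll": 0}, {"fingers": 255, "translation": [0, 0, 0], "roll": 0}]'

```text
t: 8.3
ee_pos: [0.5524, -0.0876, 0.2423]
tcp_rot: [-0.469, 0.474, -0.517, 0.536]
contact_force: [0.2, -0.5, -2.3]
finger_gap: 0.0229
```

```bash
cat >> h.py <<'E'
C=np.array([.5524,.0006]);A=np.radians(84.45);U=np.array([np.cos(A),np.sin(A)]);V=np.array([np.sin(A),-np.cos(A)])
def where():
    s=st();M=Ro.from_quat(np.roll(s["tcp_rot"],-1)).as_matrix();x=s["ee_pos"]
    ax=x[:2]+[.0005,-.002];d=ax-C
    print("along mm",round(1e3*d@U,1),"across mm",round(1e3*d@V,1),"wheel bottom mm",round(1e3*(x[2]-.1425),1),"toolx deg",np.degrees(np.arctan2(M[1,0],M[0,0])).round(2),"tooly",M[:,1].round(3))
    return s,M
E
python3 -c "
from h import *
where()"
```

```text
t 8.3 pos [ 0.5524 -0.0876  0.2423] q [-0.4691  0.4743 -0.5175  0.5359] F [ 0.15 -0.48 -2.29] M [ 0.06  0.05 -0.01] gap 0.0229 j [-0.208 -0.033  1.466 -0.022  1.692  1.47 ]
along mm -89.7 across mm 9.3 wheel bottom mm 99.8 toolx deg -96.32 tooly [ 0.012 -0.024 -1.   ]
```

>>> arm_command --targets '[{"fingers": 255, "translation": [-0.4, 0.5, -0.25], "roll": -0.007}, {"fingers": 255, "translation": [-0.4, 0.5, -0.25], "roll": -0.007}, {"fingers": 255, "translation": [-0.4, 0.5, -0.25], "roll": 0}, {"fingers": 255, "translation": [0, 0.2, 0], "roll": 0}, {"fingers": 255, "translation": [0, 0, 0], "roll": 0}, {"fingers": 255, "translation": [0, 0, 0], "roll": 0}]'

```text
t: 8.8
ee_pos: [0.5449, -0.0717, 0.2241]
tcp_rot: [-0.474, 0.479, -0.513, 0.532]
contact_force: [-0.2, 0.7, -2.2]
finger_gap: 0.0238
```

```bash
python3 -c "
from h import *
where()"
```

```text
t 8.8 pos [ 0.5449 -0.0717  0.2241] q [-0.4744  0.4788 -0.5129  0.5316] F [-0.23  0.68 -2.19] M [-0.01  0.05  0.  ] gap 0.0238 j [-0.183 -0.057  1.522 -0.021  1.66   1.478]
along mm -74.7 across mm 0.2 wheel bottom mm 81.6 toolx deg -95.25 tooly [ 0.013 -0.024 -1.   ]
```

>>> arm_command --targets '[{"fingers": 255, "translation": [0, 0.3, 0], "roll": 0}, {"fingers": 255, "translation": [0, 0.3, 0], "roll": 0}, {"fingers": 255, "translation": [0, 0.2, 0], "roll": 0}, {"fingers": 255, "translation": [0, 0.1, 0], "roll": 0}]'

```text
t: 9.13
ee_pos: [0.5453, -0.0719, 0.2155]
tcp_rot: [-0.475, 0.478, -0.512, 0.532]
contact_force: [0.1, 0.5, -2.7]
finger_gap: 0.0232
```

>>> arm_command --targets '[{"fingers": 255, "translation": [0, 0.15, 0], "roll": 0}, {"fingers": 255, "translation": [0, 0.15, 0], "roll": 0}]'

```text
t: 9.3
ee_pos: [0.5455, -0.0722, 0.2122]
tcp_rot: [-0.475, 0.478, -0.512, 0.532]
contact_force: [0.7, -0.1, -2.4]
finger_gap: 0.0237
```

>>> arm_command --targets '[{"fingers": 255, "translation": [0, 0.15, 0], "roll": 0}, {"fingers": 255, "translation": [0, 0.15, 0], "roll": 0}]'

```text
t: 9.47
ee_pos: [0.5456, -0.0724, 0.2089]
tcp_rot: [-0.475, 0.478, -0.512, 0.532]
contact_force: [0.1, 0.1, -2.2]
finger_gap: 0.0232
```

>>> arm_command --targets '[{"fingers": 255, "translation": [0, 0.12, 0], "roll": 0}, {"fingers": 255, "translation": [0, 0.12, 0], "roll": 0}]'

```text
t: 9.63
ee_pos: [0.5456, -0.0726, 0.2061]
tcp_rot: [-0.475, 0.478, -0.512, 0.532]
contact_force: [-0.6, 0.4, -2.1]
finger_gap: 0.0235
```

>>> arm_command --targets '[{"fingers": 255, "translation": [0, 0.1, 0], "roll": 0}]'

```text
t: 9.72
ee_pos: [0.5456, -0.0726, 0.2049]
tcp_rot: [-0.475, 0.478, -0.512, 0.532]
contact_force: [0.1, 0.7, -3.0]
finger_gap: 0.0233
```

>>> arm_command --targets '[{"fingers": 255, "translation": [0, 0.1, 0], "roll": 0}]'

```text
t: 9.8
ee_pos: [0.5456, -0.0727, 0.2038]
tcp_rot: [-0.475, 0.478, -0.512, 0.532]
contact_force: [-0.1, 0.1, -1.6]
finger_gap: 0.0233
```

>>> arm_command --targets '[{"fingers": 255, "translation": [0, 0.1, 0], "roll": 0}]'

```text
t: 9.88
ee_pos: [0.5457, -0.0727, 0.2027]
tcp_rot: [-0.475, 0.478, -0.512, 0.532]
contact_force: [0.3, -0.8, -2.7]
finger_gap: 0.0234
```

>>> arm_command --targets '[{"fingers": 255, "translation": [0, 0.1, 0], "roll": 0}, {"fingers": 255, "translation": [0, 0.1, 0], "roll": 0}]'

```text
t: 10.05
ee_pos: [0.5458, -0.0727, 0.2015]
tcp_rot: [-0.475, 0.478, -0.512, 0.533]
contact_force: [-3.0, -0.6, 5.1]
finger_gap: 0.0234
```

>>> arm_command --targets '[{"fingers": 255, "translation": [0, 0.1, 0], "roll": 0}]'

```text
t: 10.13
ee_pos: [0.5458, -0.0728, 0.2016]
tcp_rot: [-0.475, 0.478, -0.512, 0.533]
contact_force: [-3.2, 0.1, 3.7]
finger_gap: 0.0234
```

>>> arm_command --targets '[{"fingers": 255, "translation": [0, 0.1, 0], "roll": 0}]'

```text
t: 10.22
ee_pos: [0.5458, -0.0728, 0.2016]
tcp_rot: [-0.475, 0.478, -0.512, 0.533]
contact_force: [-2.2, 0.8, 4.7]
finger_gap: 0.0236
```

>>> arm_command --targets '[{"fingers": 255, "translation": [0, 0.1, 0], "roll": 0}]'

```text
t: 10.3
ee_pos: [0.5457, -0.0729, 0.2016]
tcp_rot: [-0.475, 0.478, -0.511, 0.533]
contact_force: [-3.3, 0.7, 5.2]
finger_gap: 0.0231
```

Contact is at TCP z = 0.2016, with about 7 N per mm commanded. Now I'll press the link down.

>>> arm_command --targets '[{"fingers": 255, "translation": [0, 0.2, 0], "roll": 0}, {"fingers": 255, "translation": [0, 0.2, 0], "roll": 0}]'

```text
t: 10.47
ee_pos: [0.5456, -0.073, 0.2003]
tcp_rot: [-0.475, 0.477, -0.511, 0.534]
contact_force: [-4.3, 0.6, 7.4]
finger_gap: 0.0235
```

>>> arm_command --targets '[{"fingers": 255, "translation": [0, 0.2, 0], "roll": 0}, {"fingers": 255, "translation": [0, 0.2, 0], "roll": 0}, {"fingers": 255, "translation": [0, 0.2, 0], "roll": 0}]'

```text
t: 10.72
ee_pos: [0.5453, -0.0733, 0.1985]
tcp_rot: [-0.476, 0.477, -0.51, 0.535]
contact_force: [-4.4, 1.1, 7.4]
finger_gap: 0.0235
```

>>> arm_command --targets '[{"fingers": 255, "translation": [0, 0.2, 0], "roll": 0}, {"fingers": 255, "translation": [0, 0.2, 0], "roll": 0}, {"fingers": 255, "translation": [0, 0.2, 0], "roll": 0}]'

```text
t: 10.97
ee_pos: [0.5449, -0.0736, 0.1968]
tcp_rot: [-0.476, 0.477, -0.509, 0.536]
contact_force: [-3.5, 0.9, 7.6]
finger_gap: 0.0234
```

```bash
python3 -c "
from h import *
where()"
```

```text
t 10.97 pos [ 0.5449 -0.0736  0.1968] q [-0.4758  0.4768 -0.5094  0.5355] F [-3.53  0.88  7.63] M [ 0.14  1.07 -0.07] gap 0.0234 j [-0.185 -0.058  1.571 -0.023  1.6    1.477]
along mm -76.5 across mm 0.5 wheel bottom mm 54.3 toolx deg -95.32 tooly [ 0.024 -0.028 -0.999]
```

>>> arm_command --targets '[{"fingers": 255, "translation": [0, 0.2, 0], "roll": 0}, {"fingers": 255, "translation": [0, 0.2, 0], "roll": 0}]'

```text
t: 11.13
ee_pos: [0.5448, -0.0738, 0.1964]
tcp_rot: [-0.476, 0.476, -0.509, 0.536]
contact_force: [-5.0, 1.6, 11.7]
finger_gap: 0.0231
```

>>> arm_command --targets '[{"fingers": 255, "translation": [0, 0.2, 0], "roll": 0}, {"fingers": 255, "translation": [0, 0.2, 0], "roll": 0}]'

```text
t: 11.3
ee_pos: [0.5445, -0.0741, 0.1965]
tcp_rot: [-0.476, 0.476, -0.508, 0.537]
contact_force: [-6.1, 1.6, 9.5]
finger_gap: 0.0233
```

```bash
python3 -c "
from h import *
where()"
```

```text
t 11.3 pos [ 0.5445 -0.0741  0.1965] q [-0.4762  0.4762 -0.508   0.537 ] F [-6.13  1.62  9.47] M [ 0.12  1.41 -0.07] gap 0.0233 j [-0.185 -0.062  1.575 -0.025  1.595  1.477]
along mm -77.1 across mm 0.1 wheel bottom mm 54.0 toolx deg -95.34 tooly [ 0.028 -0.03  -0.999]
```

Link 0 is seated: motion stopped 5.2 mm below first contact. Now I'll roll toward +y with a steady press, a few rows at first.

>>> arm_command --targets '[{"fingers": 255, "translation": [-0.4, 0.22, 0], "roll": 0}, {"fingers": 255, "translation": [-0.4, 0.22, 0], "roll": 0}]'

```text
t: 11.47
ee_pos: [0.5452, -0.0674, 0.1965]
tcp_rot: [-0.476, 0.476, -0.507, 0.539]
contact_force: [-7.3, -3.0, 11.8]
finger_gap: 0.0235
```

>>> arm_command --targets '[{"fingers": 255, "translation": [-0.4, 0.22, 0], "roll": 0}, {"fingers": 255, "translation": [-0.4, 0.22, 0], "roll": 0}]'

```text
t: 11.63
ee_pos: [0.5458, -0.0629, 0.1966]
tcp_rot: [-0.474, 0.476, -0.504, 0.542]
contact_force: [-5.9, -7.6, 11.2]
finger_gap: 0.0231
```

>>> arm_command --targets '[{"fingers": 255, "translation": [-0.4, 0.22, 0], "roll": 0}, {"fingers": 255, "translation": [-0.4, 0.22, 0], "roll": 0}]'

```text
t: 11.8
ee_pos: [0.5463, -0.0582, 0.1966]
tcp_rot: [-0.471, 0.477, -0.502, 0.546]
contact_force: [-5.3, -3.5, 10.6]
finger_gap: 0.0232
```

```bash
python3 -c "
from h import *
where()"
```

```text
t 11.8 pos [ 0.5463 -0.0582  0.1966] q [-0.4715  0.477  -0.5021  0.5459] F [-5.26 -3.47 10.64] M [-0.79  1.51 -0.08] gap 0.0232 j [-0.146 -0.069  1.582 -0.045  1.585  1.523]
along mm -61.1 across mm 0.3 wheel bottom mm 54.1 toolx deg -95.76 tooly [ 0.036 -0.051 -0.998]
```

>>> arm_command --targets '[{"fingers": 255, "translation": [-0.5, 0.22, 0], "roll": 0}, {"fingers": 255, "translation": [-0.5, 0.22, 0], "roll": 0}, {"fingers": 255, "translation": [-0.5, 0.22, 0], "roll": 0}, {"fingers": 255, "translation": [-0.5, 0.22, 0], "roll": 0}, {"fingers": 255, "translation": [-0.5, 0.22, 0], "roll": 0}]'

```text
t: 12.22
ee_pos: [0.5497, -0.0367, 0.1967]
tcp_rot: [-0.471, 0.475, -0.498, 0.552]
contact_force: [-7.5, -0.7, 13.7]
finger_gap: 0.0232
```

>>> arm_command --targets '[{"fingers": 255, "translation": [-0.5, 0.22, 0], "roll": 0}, {"fingers": 255, "translation": [-0.5, 0.22, 0], "roll": 0}, {"fingers": 255, "translation": [-0.5, 0.22, 0], "roll": 0}, {"fingers": 255, "translation": [-0.5, 0.22, 0], "roll": 0}, {"fingers": 255, "translation": [-0.5, 0.22, 0], "roll": 0}]'

```text
t: 12.63
ee_pos: [0.5526, -0.0185, 0.1968]
tcp_rot: [-0.467, 0.476, -0.492, 0.559]
contact_force: [-2.6, -1.3, 9.4]
finger_gap: 0.0235
```

```bash
python3 -c "
from h import *
where()"
```

```text
t 12.63 pos [ 0.5526 -0.0185  0.1968] q [-0.4673  0.4756 -0.4924  0.5594] F [-2.59 -1.29  9.41] M [-0.24  0.68 -0.02] gap 0.0235 j [-0.059 -0.07   1.584 -0.075  1.568  1.619]
along mm -20.9 across mm 2.8 wheel bottom mm 54.3 toolx deg -96.37 tooly [ 0.054 -0.078 -0.995]
```

Links 0–2 have been rolled at a steady height, but the tool leans a little because each row starts again from the measured pose. I'll lift briskly and re-measure.

>>> arm_command --targets '[{"fingers": 255, "translation": [0, -1, 0], "roll": 0}, {"fingers": 255, "translation": [0, -3, 0], "roll": 0}, {"fingers": 255, "translation": [0, -3, 0], "roll": 0}, {"fingers": 255, "translation": [0, 0, 0], "roll": 0}, {"fingers": 255, "translation": [0, 0, 0], "roll": 0}, {"fingers": 255, "translation": [0, 0, 0], "roll": 0}, {"fingers": 255, "translation": [0, 0, 0], "roll": 0}]'

```text
t: 13.22
ee_pos: [0.5485, -0.0123, 0.2653]
tcp_rot: [-0.467, 0.477, -0.493, 0.558]
contact_force: [0.4, 0.4, -2.8]
finger_gap: 0.0236
```

```bash
python3 -c "
from h import *
where();snap('wrist','w8')"
```

```text
t 13.22 pos [ 0.5485 -0.0123  0.2653] q [-0.4671  0.4767 -0.4932  0.5579] F [ 0.36  0.45 -2.79] M [ 0.04  0.06 -0.05] gap 0.0236 j [-0.048 -0.089  1.481 -0.075  1.694  1.619]
along mm -15.2 across mm -1.9 wheel bottom mm 122.8 toolx deg -96.28 tooly [ 0.051 -0.077 -0.996]
```

View pics/w8.png

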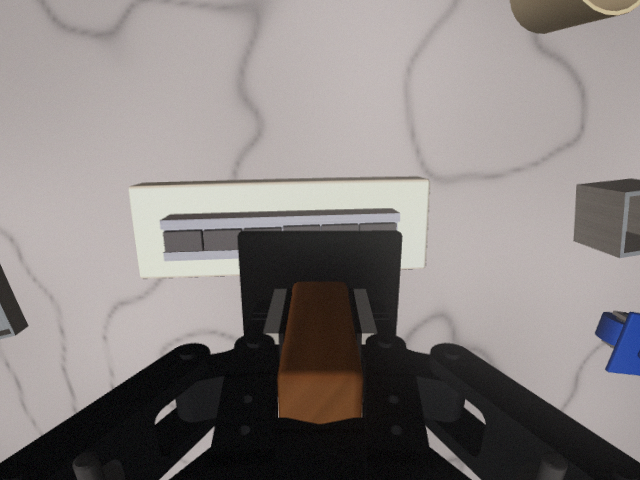

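The plate looks the same in the wrist frame as before, so the roller hasn't slipped in the grip. I'll make the wheel position follow the tool tilt.

```bash
cat >> h.py <<'E'
M0=Ro.from_quat([.4926,-.4951,.5194,-.4925]).as_matrix()
OFF=M0.T@(.054*M0[:,1]+np.array([-.0005,-.0008,-.0665]))
def where(goal=None):
    s=st();M=Ro.from_quat(np.roll(s["tcp_rot"],-1)).as_matrix();x=s["ee_pos"]
    ax=x+M@OFF;d=ax[:2]-C;RR=M@M0.T
    print("along mm",round(1e3*d@U,1),"across mm",round(1e3*d@V,1),"wheel bottom mm",round(1e3*(ax[2]-.022),1),"toolx deg",np.degrees(np.arctan2(M[1,0],M[0,0])).round(2),"tooly",M[:,1].round(3),"roller z axis",RR[:,2].round(3))
    if goal is not None:
        g=np.array([*(C+goal[0]*U+goal[1]*V),goal[2]+.022]);print("shift tool cm",(100*M.T@(g-ax)).round(2))
    return s,M
E
python3 -c "
from h import *
where((.075,0,.085))"
```

```text
t 13.27 pos [ 0.5484 -0.0123  0.2649] q [-0.467   0.4769 -0.4934  0.5577] F [-0.76  0.51 -3.04] M [0.06 0.04 0.02] gap 0.0234 j [-0.048 -0.088  1.481 -0.075  1.694  1.619]
along mm -21.0 across mm 2.1 wheel bottom mm 122.8 toolx deg -96.27 tooly [ 0.05  -0.077 -0.996] roller z axis [-0.029  0.05   0.998]
shift tool cm [-9.85  3.06 -0.51]
```

>>> arm_command --targets '[{"fingers": 255, "translation": [-1, 0, 0], "roll": -0.006}, {"fingers": 255, "translation": [-1, 0, -0.1], "roll": -0.006}, {"fingers": 255, "translation": [-1.2, 0, -0.1], "roll": 0}, {"fingers": 255, "translation": [-1.2, 0.3, -0.1], "roll": 0}, {"fingers": 255, "translation": [-1.2, 0.5, -0.1], "roll": 0}, {"fingers": 255, "translation": [-1.2, 0.5, 0], "roll": 0}, {"fingers": 255, "translation": [-1.2, 0.5, 0], "roll": 0}, {"fingers": 255, "translation": [-0.8, 0.5, 0], "roll": 0}, {"fingers": 255, "translation": [0, 0, 0], "roll": 0}, {"fingers": 255, "translation": [0, 0, 0], "roll": 0}]'

```text
t: 14.1
ee_pos: [0.5529, 0.0855, 0.2252]
tcp_rot: [-0.469, 0.484, -0.492, 0.551]
contact_force: [-0.5, -0.1, -2.4]
finger_gap: 0.0233
```

```bash
python3 -c "
from h import *
where((.075,0,.067))"
```

```text
t 14.1 pos [0.5529 0.0855 0.2252] q [-0.4688  0.4841 -0.4921  0.5511] F [-0.48 -0.1  -2.38] M [ 0.04  0.06 -0.  ] gap 0.0233 j [ 0.131 -0.038  1.503 -0.081  1.647  1.785]
along mm 76.6 across mm -4.1 wheel bottom mm 83.0 toolx deg -95.28 tooly [ 0.04  -0.076 -0.996] roller z axis [-0.018  0.05   0.999]
shift tool cm [0.05 1.63 0.33]
```

>>> arm_command --targets '[{"fingers": 255, "translation": [0, 0.4, 0.1], "roll": 0}, {"fingers": 255, "translation": [0, 0.4, 0.1], "roll": 0}, {"fingers": 255, "translation": [0, 0.4, 0.1], "roll": 0}, {"fingers": 255, "translation": [0, 0.2, 0], "roll": 0}, {"fingers": 255, "translation": [0, 0.1, 0], "roll": 0}]'

```text
t: 14.52
ee_pos: [0.5574, 0.0823, 0.2097]
tcp_rot: [-0.468, 0.483, -0.492, 0.552]
contact_force: [0.5, -0.2, -2.4]
finger_gap: 0.0231
```

>>> arm_command --targets '[{"fingers": 255, "translation": [0, 0.1, 0], "roll": 0}, {"fingers": 255, "translation": [0, 0.1, 0], "roll": 0}, {"fingers": 255, "translation": [0, 0.1, 0], "roll": 0}]'

```text
t: 14.77
ee_pos: [0.5576, 0.081, 0.2066]
tcp_rot: [-0.468, 0.483, -0.492, 0.553]
contact_force: [0.4, 0.1, -2.1]
finger_gap: 0.0232
```

>>> arm_command --targets '[{"fingers": 255, "translation": [0, 0.1, 0], "roll": 0}, {"fingers": 255, "translation": [0, 0.1, 0], "roll": 0}, {"fingers": 255, "translation": [0, 0.1, 0], "roll": 0}]'

```text
t: 15.02
ee_pos: [0.5578, 0.0806, 0.2038]
tcp_rot: [-0.468, 0.483, -0.492, 0.553]
contact_force: [-1.3, -0.8, -2.2]
finger_gap: 0.023
```

```bash
python3 -c "
from h import *
where((.075,0,.055))"
```

```text
t 15.02 pos [0.5578 0.0806 0.2038] q [-0.4681  0.4827 -0.4922  0.5528] F [-1.26 -0.75 -2.22] M [0.04 0.04 0.03] gap 0.023 j [ 0.122 -0.024  1.527 -0.082  1.606  1.783]
along mm 72.2 across mm 1.5 wheel bottom mm 61.6 toolx deg -95.52 tooly [ 0.042 -0.077 -0.996] roller z axis [-0.02   0.051  0.998]
shift tool cm [-0.33  0.63 -0.19]
```

>>> arm_command --targets '[{"fingers": 255, "translation": [-0.15, 0, -0.07], "roll": 0}, {"fingers": 255, "translation": [-0.15, 0.1, -0.07], "roll": 0}, {"fingers": 255, "translation": [0, 0.1, 0], "roll": 0}, {"fingers": 255, "translation": [0, 0.15, 0], "roll": 0}]'

```text
t: 15.35
ee_pos: [0.5571, 0.0839, 0.2024]
tcp_rot: [-0.469, 0.482, -0.492, 0.554]
contact_force: [-3.6, 0.1, 7.1]
finger_gap: 0.0236
```

>>> arm_command --targets '[{"fingers": 255, "translation": [0, 0.2, 0], "roll": 0}, {"fingers": 255, "translation": [0, 0.2, 0], "roll": 0}, {"fingers": 255, "translation": [0, 0.2, 0], "roll": 0}]'

```text
t: 15.6
ee_pos: [0.5568, 0.0839, 0.202]
tcp_rot: [-0.47, 0.481, -0.491, 0.554]
contact_force: [-4.5, -0.2, 7.1]
finger_gap: 0.0234
```

>>> arm_command --targets '[{"fingers": 255, "translation": [0, 0.22, 0], "roll": 0}, {"fingers": 255, "translation": [0, 0.22, 0], "roll": 0}, {"fingers": 255, "translation": [0, 0.22, 0], "roll": 0}]'

```text
t: 15.85
ee_pos: [0.5564, 0.0838, 0.2015]
tcp_rot: [-0.471, 0.48, -0.49, 0.555]
contact_force: [-4.8, 0.1, 7.6]
finger_gap: 0.0233
```

>>> arm_command --targets '[{"fingers": 255, "translation": [0, 0.22, 0], "roll": 0}, {"fingers": 255, "translation": [0, 0.22, 0], "roll": 0}, {"fingers": 255, "translation": [0, 0.22, 0], "roll": 0}]'

```text
t: 16.1
ee_pos: [0.556, 0.0837, 0.2009]
tcp_rot: [-0.472, 0.479, -0.49, 0.555]
contact_force: [-4.4, -0.4, 7.8]
finger_gap: 0.0234
```

```bash
python3 -c "
from h import *
where((.075,0,.055))"
```

```text
t 16.1 pos [0.556  0.0837 0.2009] q [-0.4715  0.4793 -0.4898  0.555 ] F [-4.44 -0.4   7.79] M [-0.06  1.18 -0.05] gap 0.0234 j [ 0.128 -0.035  1.543 -0.082  1.59   1.789]
along mm 75.4 across mm 0.8 wheel bottom mm 58.8 toolx deg -95.51 tooly [ 0.054 -0.076 -0.996] roller z axis [-0.032  0.049  0.998]
shift tool cm [ 0.02  0.38 -0.1 ]
```

>>> arm_command --targets '[{"fingers": 255, "translation": [0, 0.33, 0], "roll": 0}, {"fingers": 255, "translation": [0, 0.33, 0], "roll": 0}, {"fingers": 255, "translation": [0, 0.3, 0], "roll": 0}]'

```text
t: 16.35
ee_pos: [0.5559, 0.0836, 0.1983]
tcp_rot: [-0.473, 0.478, -0.489, 0.555]
contact_force: [-4.5, 1.2, 13.1]
finger_gap: 0.0231
```

```bash
python3 -c "
from h import *
where((.075,0,.055))"
```

```text
t 16.35 pos [0.5559 0.0836 0.1983] q [-0.4727  0.4782 -0.4892  0.5555] F [-4.49  1.17 13.05] M [-0.15  1.23 -0.05] gap 0.0231 j [ 0.128 -0.037  1.55  -0.081  1.581  1.789]
along mm 75.5 across mm 1.1 wheel bottom mm 56.2 toolx deg -95.5 tooly [ 0.057 -0.075 -0.996] roller z axis [-0.035  0.048  0.998]
shift tool cm [ 0.04  0.11 -0.12]
```

>>> arm_command --targets '[{"fingers": 255, "translation": [0, 0.27, 0], "roll": 0}, {"fingers": 255, "translation": [0, 0.27, 0], "roll": 0}]'

```text
t: 16.52
ee_pos: [0.5557, 0.0835, 0.1984]
tcp_rot: [-0.474, 0.477, -0.489, 0.556]
contact_force: [-7.4, -0.9, 10.8]
finger_gap: 0.0235
```

>>> arm_command --targets '[{"fingers": 255, "translation": [0.4, 0.27, 0], "roll": 0}, {"fingers": 255, "translation": [0.5, 0.25, 0], "roll": 0}, {"fingers": 255, "translation": [0.5, 0.25, 0], "roll": 0}, {"fingers": 255, "translation": [0.5, 0.25, 0], "roll": 0}]'

```text
t: 16.85
ee_pos: [0.5536, 0.0699, 0.199]
tcp_rot: [-0.48, 0.474, -0.49, 0.553]
contact_force: [-6.3, 2.6, 8.7]
finger_gap: 0.023
```

```bash
python3 -c "
from h import *
where((.075,0,.055))"
```

```text
t 16.85 pos [0.5536 0.0699 0.199 ] q [-0.4797  0.4739 -0.4895  0.5529] F [-6.3   2.56  8.66] M [ 0.51  1.24 -0.07] gap 0.023 j [ 0.097 -0.058  1.569 -0.067  1.571  1.754]
along mm 63.4 across mm 1.1 wheel bottom mm 56.9 toolx deg -95.2 tooly [ 0.066 -0.061 -0.996] roller z axis [-0.044  0.034  0.998]
shift tool cm [-1.17  0.12 -0.11]
```

>>> arm_command --targets '[{"fingers": 255, "translation": [0.4, 0.3, 0], "roll": 0}, {"fingers": 255, "translation": [0.5, 0.3, 0], "roll": 0}, {"fingers": 255, "translation": [0.5, 0.3, 0], "roll": 0}, {"fingers": 255, "translation": [0.5, 0.3, 0], "roll": 0}, {"fingers": 255, "translation": [0.5, 0.3, 0], "roll": 0}]'

```text
t: 17.27
ee_pos: [0.5512, 0.0476, 0.1983]
tcp_rot: [-0.484, 0.471, -0.489, 0.552]
contact_force: [-4.9, 6.9, 12.8]
finger_gap: 0.0236
```

```bash
python3 -c "
from h import *
where((.045,0,.055))"
```

```text
t 17.27 pos [0.5512 0.0476 0.1983] q [-0.4838  0.4713 -0.4887  0.5522] F [-4.92  6.88 12.84] M [1.7  1.33 0.01] gap 0.0236 j [ 0.053 -0.079  1.59  -0.058  1.56   1.708]
along mm 41.8 across mm 1.6 wheel bottom mm 56.1 toolx deg -95.03 tooly [ 0.074 -0.054 -0.996] roller z axis [-0.051  0.028  0.998]
shift tool cm [-0.33  0.08 -0.17]
```

>>> arm_command --targets '[{"fingers": 255, "translation": [0.5, 0.3, 0], "roll": 0}, {"fingers": 255, "translation": [0.6, 0.3, -0.05], "roll": 0}, {"fingers": 255, "translation": [0.6, 0.3, -0.05], "roll": 0}, {"fingers": 255, "translation": [0.6, 0.3, -0.05], "roll": 0}, {"fingers": 255, "translation": [0.6, 0.3, -0.05], "roll": 0}]'

```text
t: 17.68
ee_pos: [0.5473, 0.0225, 0.1979]
tcp_rot: [-0.49, 0.467, -0.488, 0.551]
contact_force: [-5.1, 1.0, 9.5]
finger_gap: 0.0231
```

```bash
python3 -c "
from h import *
where((.015,0,.055))"
```

```text
t 17.68 pos [0.5473 0.0225 0.1979] q [-0.4902  0.467  -0.488   0.5508] F [-5.14  0.98  9.54] M [ 0.17  1.24 -0.03] gap 0.0231 j [ 0.    -0.104  1.614 -0.043  1.547  1.652]
along mm 17.9 across mm 1.3 wheel bottom mm 55.8 toolx deg -94.77 tooly [ 0.084 -0.043 -0.996] roller z axis [-0.062  0.017  0.998]
shift tool cm [ 0.28  0.08 -0.14]
```

>>> arm_command --targets '[{"fingers": 255, "translation": [0.6, 0.3, -0.05], "roll": 0}, {"fingers": 255, "translation": [0.6, 0.3, -0.05], "roll": 0}, {"fingers": 255, "translation": [0.6, 0.3, -0.05], "roll": 0}, {"fingers": 255, "translation": [0.6, 0.3, -0.05], "roll": 0}, {"fingers": 255, "translation": [0.6, 0.3, -0.05], "roll": 0}, {"fingers": 255, "translation": [0.6, 0.3, -0.05], "roll": 0}, {"fingers": 255, "translation": [0.6, 0.3, -0.05], "roll": 0}]'

```text
t: 18.27
ee_pos: [0.5421, -0.0198, 0.1971]
tcp_rot: [-0.495, 0.463, -0.484, 0.553]
contact_force: [-5.6, 1.4, 10.4]
finger_gap: 0.0231
```

```bash
python3 -c "
from h import *
where((-.015,0,.055))"
```

```text
t 18.27 pos [ 0.5421 -0.0198  0.1971] q [-0.4951  0.4628 -0.4841  0.5534] F [-5.62  1.35 10.44] M [ 0.27  1.3  -0.08] gap 0.0231 j [-0.083 -0.132  1.642 -0.033  1.528  1.567]
along mm -24.3 across mm 2.1 wheel bottom mm 55.0 toolx deg -94.67 tooly [ 0.1   -0.041 -0.994] roller z axis [-0.077  0.015  0.997]
shift tool cm [-0.93 -0.05 -0.19]
```

Every link has now been rolled and the measured height follows a straight sloping line. I'll lift and back off to inspect the strip.

>>> arm_command --targets '[{"fingers": 255, "translation": [0, -1, 0], "roll": 0}, {"fingers": 255, "translation": [0, -2, 0], "roll": 0}, {"fingers": 255, "translation": [0, -2, 0], "roll": 0}, {"fingers": 255, "translation": [0, -1, -2], "roll": 0}, {"fingers": 255, "translation": [0, 0, -2], "roll": 0}, {"fingers": 255, "translation": [0, 0, -2], "roll": 0}, {"fingers": 255, "translation": [0, 0, 0], "roll": 0}, {"fingers": 255, "translation": [0, 0, 0], "roll": 0}]'

```text
t: 18.93
ee_pos: [0.4741, -0.012, 0.2555]
tcp_rot: [-0.495, 0.462, -0.484, 0.554]
contact_force: [-0.0, 0.1, -2.1]
finger_gap: 0.0234
```

```bash
python3 -c "
from h import *
where()
im=cv2.cvtColor(snap('wrist','w9'),cv2.COLOR_RGB2BGR);b=cv2.cvtColor(snap('side','s9'),cv2.COLOR_RGB2BGR)
a=im[30:230,130:530];sd=b[240:340,240:380]
cv2.imwrite('pics/c9.png',np.vstack([cv2.resize(a,(600,300),interpolation=3),cv2.resize(sd,(420,300),interpolation=3)[:, :].__class__(0) if 0 else np.pad(cv2.resize(sd,(420,300),interpolation=3),((0,0),(0,180),(0,0)))]))
"
```

```text
t 18.93 pos [ 0.4741 -0.012   0.2555] q [-0.4954  0.4621 -0.4841  0.5539] F [-0.03  0.07 -2.06] M [ 0.05  0.08 -0.02] gap 0.0234 j [-0.079 -0.331  1.708 -0.033  1.66   1.568]
along mm -23.1 across mm -66.2 wheel bottom mm 113.5 toolx deg -94.72 tooly [ 0.101 -0.041 -0.994] roller z axis [-0.079  0.015  0.997]
```

View pics/c9.png

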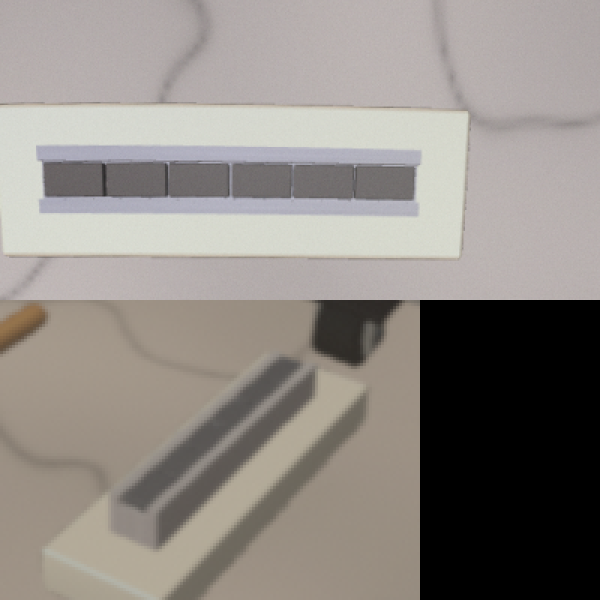

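Both views show the six links flush between the lips. I'll make one quick confirming pass from link 5 to link 0 to check that the height stays straight under load.

>>> arm_command --targets '[{"fingers": 255, "translation": [-1.3, 0, 0.8], "roll": 0.005}, {"fingers": 255, "translation": [-1.3, 0, 0.8], "roll": 0.005}, {"fingers": 255, "translation": [-1.3, 0, 0.8], "roll": 0}, {"fingers": 255, "translation": [-1.3, 0, 0.8], "roll": 0}, {"fingers": 255, "translation": [-1.3, 0, 0.8], "roll": 0}, {"fingers": 255, "translation": [-1.3, 0.3, 0.8], "roll": 0}, {"fingers": 255, "translation": [-1.2, 0.4, 0.6], "roll": 0}, {"fingers": 255, "translation": [0, 0.5, 0], "roll": 0}, {"fingers": 255, "translation": [0, 0, 0], "roll": 0}, {"fingers": 255, "translation": [0, 0, 0], "roll": 0}]'

```text
t: 19.87
ee_pos: [0.5462, 0.0761, 0.2411]
tcp_rot: [-0.491, 0.461, -0.488, 0.556]
contact_force: [-0.1, -0.7, -3.1]
finger_gap: 0.0231
```

```bash
python3 -c "
from h import *
where((.078,0,.063))"
```

```text
t 19.87 pos [0.5462 0.0761 0.2411] q [-0.4906  0.4608 -0.4883  0.5555] F [-0.06 -0.7  -3.14] M [0.08 0.03 0.1 ] gap 0.0231 j [ 0.102 -0.106  1.541 -0.051  1.617  1.76 ]
along mm 71.4 across mm -3.7 wheel bottom mm 99.0 toolx deg -95.4 tooly [ 0.095 -0.042 -0.995] roller z axis [-0.073  0.016  0.997]
shift tool cm [-0.78  3.6   0.01]
```

>>> arm_command --targets '[{"fingers": 255, "translation": [-0.2, 0.5, 0], "roll": 0}, {"fingers": 255, "translation": [-0.2, 0.6, 0], "roll": 0}, {"fingers": 255, "translation": [-0.2, 0.6, 0], "roll": 0}, {"fingers": 255, "translation": [-0.1, 0.6, 0], "roll": 0}, {"fingers": 255, "translation": [0, 0.5, 0], "roll": 0}, {"fingers": 255, "translation": [0, 0.2, 0], "roll": 0}, {"fingers": 255, "translation": [0, 0.1, 0], "roll": 0}, {"fingers": 255, "translation": [0, 0.1, 0], "roll": 0}]'

```text
t: 20.53
ee_pos: [0.5495, 0.0798, 0.2053]
tcp_rot: [-0.489, 0.46, -0.489, 0.556]
contact_force: [0.1, 0.9, -2.9]
finger_gap: 0.0231
```

```bash
python3 -c "
from h import *
where((.078,0,.058))"
```

```text
t 20.53 pos [0.5495 0.0798 0.2053] q [-0.4893  0.4605 -0.489   0.5563] F [ 0.07  0.95 -2.92] M [ 0.02  0.1  -0.02] gap 0.0231 j [ 0.109 -0.089  1.587 -0.053  1.554  1.773]
along mm 75.3 across mm -0.9 wheel bottom mm 63.3 toolx deg -95.57 tooly [ 0.094 -0.043 -0.995] roller z axis [-0.072  0.017  0.997]
shift tool cm [-0.29  0.53  0.04]
```

>>> arm_command --targets '[{"fingers": 255, "translation": [-0.1, 0.15, 0], "roll": 0}, {"fingers": 255, "translation": [-0.1, 0.15, 0], "roll": 0}, {"fingers": 255, "translation": [0, 0.12, 0], "roll": 0}, {"fingers": 255, "translation": [0, 0.1, 0], "roll": 0}, {"fingers": 255, "translation": [0, 0.1, 0], "roll": 0}, {"fingers": 255, "translation": [0, 0.1, 0], "roll": 0}]'

```text
t: 21.03
ee_pos: [0.5508, 0.0817, 0.1989]
tcp_rot: [-0.49, 0.46, -0.488, 0.557]
contact_force: [-1.4, 0.1, 3.0]
finger_gap: 0.0235
```

>>> arm_command --targets '[{"fingers": 255, "translation": [0, 0.1, 0], "roll": 0}, {"fingers": 255, "translation": [0, 0.2, 0], "roll": 0}, {"fingers": 255, "translation": [0, 0.25, 0], "roll": 0}]'

```text
t: 21.28
ee_pos: [0.5513, 0.0816, 0.1985]
tcp_rot: [-0.491, 0.459, -0.488, 0.557]
contact_force: [-3.1, 0.1, 10.6]
finger_gap: 0.0236
```

```bash
python3 -c "
from h import *
where((.078,0,.058))"
```

```text
t 21.28 pos [0.5513 0.0816 0.1985] q [-0.4909  0.4587 -0.4878  0.5574] F [-3.09  0.06 10.61] M [-0.01  0.97 -0.02] gap 0.0236 j [ 0.111 -0.085  1.596 -0.053  1.536  1.777]
along mm 77.4 across mm 1.4 wheel bottom mm 56.5 toolx deg -95.59 tooly [ 0.1   -0.042 -0.994] roller z axis [-0.078  0.016  0.997]
shift tool cm [-0.05 -0.16 -0.13]
```

>>> arm_command --targets '[{"fingers": 255, "translation": [0.6, 0.25, -0.03], "roll": 0}, {"fingers": 255, "translation": [1, 0.25, -0.05], "roll": 0}, {"fingers": 255, "translation": [1, 0.25, -0.05], "roll": 0}]'

```text
t: 21.53
ee_pos: [0.5488, 0.0576, 0.1984]
tcp_rot: [-0.494, 0.457, -0.486, 0.557]
contact_force: [-4.0, 1.0, 7.0]
finger_gap: 0.0235
```

>>> arm_command --targets '[{"fingers": 255, "translation": [1, 0.25, -0.05], "roll": 0}, {"fingers": 255, "translation": [1, 0.25, -0.05], "roll": 0}, {"fingers": 255, "translation": [1, 0.25, -0.05], "roll": 0}]'

```text
t: 21.78
ee_pos: [0.5455, 0.0276, 0.1981]
tcp_rot: [-0.497, 0.455, -0.485, 0.558]
contact_force: [-3.8, 1.7, 8.4]
finger_gap: 0.0231
```

>>> arm_command --targets '[{"fingers": 255, "translation": [1, 0.25, -0.05], "roll": 0}, {"fingers": 255, "translation": [1, 0.25, -0.05], "roll": 0}, {"fingers": 255, "translation": [1, 0.25, -0.05], "roll": 0}]'

```text
t: 22.03
ee_pos: [0.5423, -0.003, 0.1973]
tcp_rot: [-0.499, 0.453, -0.483, 0.559]
contact_force: [-1.4, 0.8, 5.5]
finger_gap: 0.0232
```

```bash
python3 -c "
from h import *
where((-.075,0,.058))"
```

```text
t 22.03 pos [ 0.5423 -0.003   0.1973] q [-0.499   0.4529 -0.4835  0.5587] F [-1.41  0.83  5.54] M [ 0.21  0.54 -0.04] gap 0.0232 j [-0.054 -0.146  1.656 -0.028  1.51   1.607]
along mm -6.5 across mm 3.0 wheel bottom mm 55.5 toolx deg -95.27 tooly [ 0.12  -0.035 -0.992] roller z axis [-0.098  0.008  0.995]
shift tool cm [ 6.85 -0.13 -0.32]
```

>>> arm_command --targets '[{"fingers": 255, "translation": [0.8, 0.3, -0.12], "roll": 0}, {"fingers": 255, "translation": [0.8, 0.3, -0.12], "roll": 0}, {"fingers": 255, "translation": [0.8, 0.3, -0.1], "roll": 0}, {"fingers": 255, "translation": [0.8, 0.3, -0.1], "roll": 0}]'

```text
t: 22.37
ee_pos: [0.538, -0.0363, 0.1957]
tcp_rot: [-0.503, 0.449, -0.48, 0.562]
contact_force: [-5.9, 2.4, 9.8]
finger_gap: 0.0233
```

>>> arm_command --targets '[{"fingers": 255, "translation": [0.8, 0.3, -0.1], "roll": 0}, {"fingers": 255, "translation": [0.8, 0.3, -0.1], "roll": 0}, {"fingers": 255, "translation": [0.8, 0.3, -0.1], "roll": 0}, {"fingers": 255, "translation": [0.6, 0.3, -0.1], "roll": 0}]'

```text
t: 22.7
ee_pos: [0.5337, -0.0675, 0.195]
tcp_rot: [-0.506, 0.446, -0.477, 0.564]
contact_force: [-5.6, 1.2, 12.1]
finger_gap: 0.0233
```

```bash
python3 -c "
from h import *
where((-.075,0,.058))"
```

```text
t 22.7 pos [ 0.5337 -0.0675  0.195 ] q [-0.5056  0.4458 -0.4771  0.564 ] F [-5.62  1.22 12.11] M [0.32 1.2  0.  ] gap 0.0233 j [-0.186 -0.179  1.69  -0.006  1.481  1.475]
along mm -71.1 across mm 3.6 wheel bottom mm 53.5 toolx deg -95.25 tooly [ 0.145 -0.034 -0.989] roller z axis [-0.123  0.007  0.992]
shift tool cm [ 0.39 -0.49 -0.29]
```

>>> arm_command --targets '[{"fingers": 255, "translation": [0, -1, 0], "roll": 0}, {"fingers": 255, "translation": [0, -2, 0], "roll": 0}, {"fingers": 255, "translation": [0, -2, 0], "roll": 0}, {"fingers": 255, "translation": [0, -2, -2], "roll": 0}, {"fingers": 255, "translation": [0, 0, -2], "roll": 0}, {"fingers": 255, "translation": [0, 0, -1], "roll": 0}, {"fingers": 255, "translation": [0, 0, 0], "roll": 0}, {"fingers": 255, "translation": [0, 0, 0], "roll": 0}]'

```text
t: 23.37
ee_pos: [0.472, -0.0616, 0.2609]
tcp_rot: [-0.505, 0.445, -0.477, 0.565]
contact_force: [0.5, -0.1, -3.3]
finger_gap: 0.0236
```

```bash
python3 -c "
from h import *
where()
snap('wrist','w10');im=cv2.imread('pics/w10.png');b=cv2.cvtColor(snap('side','s10'),cv2.COLOR_RGB2BGR)
cv2.imwrite('pics/c10.png',np.hstack([cv2.resize(im,(400,300),interpolation=3),cv2.resize(b[150:300,260:460],(400,300),interpolation=3)]))
"
```

```text
t 23.37 pos [ 0.472  -0.0616  0.2609] q [-0.5051  0.445  -0.4771  0.5651] F [ 0.48 -0.13 -3.3 ] M [ 0.05  0.14 -0.01] gap 0.0236 j [-0.198 -0.362  1.725 -0.005  1.628  1.464]
along mm -71.4 across mm -58.2 wheel bottom mm 119.5 toolx deg -95.39 tooly [ 0.146 -0.035 -0.989] roller z axis [-0.124  0.008  0.992]
```

View pics/c10.png

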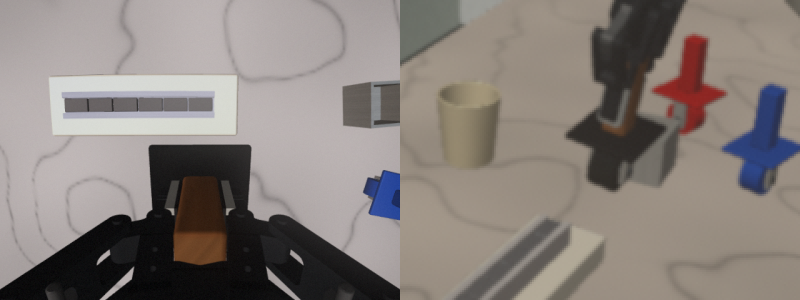

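The strip is flush. The roller leans about 7° with the gripper and is otherwise unslipped. I'll go back toward the caddy and look at its open well.

>>> arm_command --targets '[{"fingers": 255, "translation": [1.5, -0.5, 0], "roll": 0}, {"fingers": 255, "translation": [2.5, -0.5, 0], "roll": 0}, {"fingers": 255, "translation": [2.5, -0.5, 0], "roll": 0}, {"fingers": 255, "translation": [2.5, 0, 0], "roll": 0}, {"fingers": 255, "translation": [2.5, 0, 0], "roll": 0}, {"fingers": 255, "translation": [2.5, 0, 0], "roll": 0}, {"fingers": 255, "translation": [2.5, 0, 0], "roll": 0}, {"fingers": 255, "translation": [2.5, 0, 0], "roll": 0}, {"fingers": 255, "translation": [2.5, 0, 0], "roll": 0}, {"fingers": 255, "translation": [1.5, 0, 0], "roll": 0}]'

```text
t: 24.3
ee_pos: [0.4538, -0.2985, 0.2741]
tcp_rot: [-0.507, 0.448, -0.479, 0.56]
contact_force: [0.4, 0.9, -2.2]
finger_gap: 0.0231
```

>>> arm_command --targets '[{"fingers": 255, "translation": [0, 0, 0], "roll": -0.03}, {"fingers": 255, "translation": [0, 0, 0], "roll": -0.03}, {"fingers": 255, "translation": [0, 0, 0], "roll": 0}, {"fingers": 255, "translation": [0, 0, 0], "roll": 0}]'

```text
t: 24.63
ee_pos: [0.4544, -0.3047, 0.2696]
tcp_rot: [-0.519, 0.464, -0.467, 0.545]
contact_force: [0.3, 1.1, -2.5]
finger_gap: 0.0236
```

```bash
python3 -c "
from h import *
where();snap('wrist','w11')
im=cv2.imread('pics/w11.png');cv2.imwrite('pics/w11b.png',cv2.resize(im[:260,150:500],None,fx=2,fy=2,interpolation=3))"
```

```text
t 24.63 pos [ 0.4544 -0.3047  0.2696] q [-0.519   0.4643 -0.4665  0.5454] F [ 0.29  1.15 -2.5 ] M [0.03 0.09 0.01] gap 0.0236 j [-0.684 -0.146  1.528  0.064  1.639  0.923]
along mm -314.3 across mm -53.9 wheel bottom mm 127.9 toolx deg -91.73 tooly [ 0.133 -0.026 -0.991] roller z axis [-0.109  0.001  0.994]
```

View pics/w11b.png

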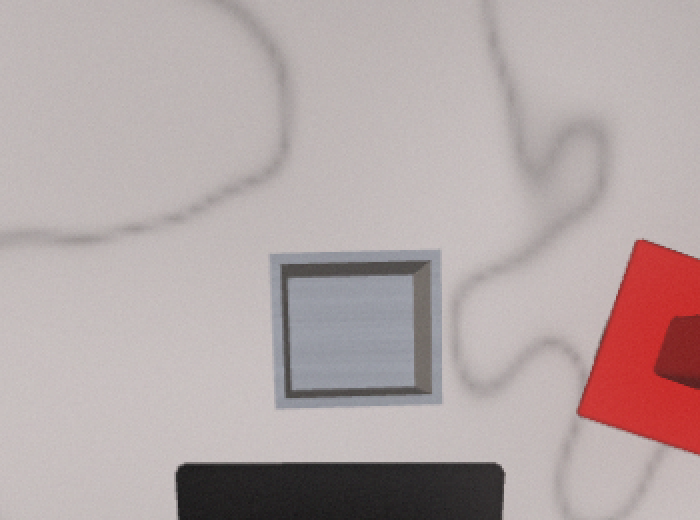

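The rim's outer corners (full picture) are (285,126.5), (370.5,124.5), (371,202) and (288,204).

```bash
cat >> h.py <<'E'
def cad(c,goalz):
    s,M=where();ax=s["ee_pos"]+M@OFF;z=(M@M0.T)[:,2]
    ref=ax+.005*z   # mid of the part inside the well
    g=np.array([*c,goalz+.005]);print("axle",ax.round(4),"shift tool cm",(100*M.T@(g-ref)).round(2))
E
python3 - <<'E'
from h import *
c=np.array([at("wrist",p,.06,1)[:2] for p in[(285,126.5),(370.5,124.5),(371,202),(288,204)]],np.float32)
R=cv2.minAreaRect(c);print(c.mean(0),R)
cad(c.mean(0),.085)
E
```

```text
[ 0.52638483 -0.3173831 ] ((0.5263241529464722, -0.3174007534980774), (0.0635218620300293, 0.057767294347286224), 89.81575775146484)
t 24.68 pos [ 0.4543 -0.3045  0.2695] q [-0.519   0.4643 -0.4665  0.5453] F [-0.3   0.42 -1.92] M [ 0.05  0.11 -0.04] gap 0.0231 j [-0.684 -0.146  1.529  0.064  1.639  0.923]
along mm -314.1 across mm -54.0 wheel bottom mm 127.8 toolx deg -91.72 tooly [ 0.133 -0.026 -0.991] roller z axis [-0.109  0.001  0.994]
axle [ 0.4683 -0.3068  0.1498] shift tool cm [0.74 7.23 4.97]
```

>>> arm_command --targets '[{"fingers": 255, "translation": [0.15, 0.15, 1], "roll": -0.01}, {"fingers": 255, "translation": [0.15, 0.15, 1], "roll": -0.01}, {"fingers": 255, "translation": [0.15, 0.15, 1], "roll": 0}, {"fingers": 255, "translation": [0.15, 0.15, 1], "roll": 0}, {"fingers": 255, "translation": [0.15, 0.15, 1], "roll": 0}, {"fingers": 255, "translation": [0, 0, 0], "roll": 0}, {"fingers": 255, "translation": [0, 0, 0], "roll": 0}]'

```text
t: 25.27
ee_pos: [0.5099, -0.3113, 0.2677]
tcp_rot: [-0.524, 0.47, -0.461, 0.54]
contact_force: [-0.3, 0.1, -2.2]
finger_gap: 0.0235
```

```bash
python3 -c "
from h import *
cad((.5264,-.3174),.09)"
```

```text
t 25.27 pos [ 0.5099 -0.3113  0.2677] q [-0.5243  0.4702 -0.4614  0.5396] F [-0.28  0.08 -2.19] M [ 0.02  0.13 -0.04] gap 0.0235 j [-0.631 -0.01   1.403  0.058  1.627  0.953]
along mm -315.4 across mm 1.8 wheel bottom mm 126.0 toolx deg -90.46 tooly [ 0.132 -0.024 -0.991] roller z axis [-0.108  0.     0.994]
axle [ 0.5237 -0.3135  0.148 ] shift tool cm [ 0.25  5.79 -0.44]
```

>>> arm_command --targets '[{"fingers": 255, "translation": [0.05, 0.9, -0.08], "roll": 0}, {"fingers": 255, "translation": [0.05, 0.9, -0.08], "roll": 0}, {"fingers": 255, "translation": [0.05, 0.9, -0.08], "roll": 0}, {"fingers": 255, "translation": [0.05, 0.9, -0.08], "roll": 0}, {"fingers": 255, "translation": [0.05, 0.9, -0.08], "roll": 0}, {"fingers": 255, "translation": [0, 0.5, 0], "roll": 0}, {"fingers": 255, "translation": [0, 0, 0], "roll": 0}, {"fingers": 255, "translation": [0, 0, 0], "roll": 0}]'

```text
t: 25.93
ee_pos: [0.5108, -0.3145, 0.2097]
tcp_rot: [-0.524, 0.471, -0.463, 0.538]
contact_force: [0.5, 1.2, -2.2]
finger_gap: 0.0231
```

```bash
python3 -c "
from h import *
cad((.5264,-.3174),.035)"
```

```text
t 25.93 pos [ 0.5108 -0.3145  0.2097] q [-0.5238  0.4705 -0.4631  0.5383] F [ 0.51  1.15 -2.17] M [0.   0.06 0.  ] gap 0.0231 j [-0.635  0.006  1.489  0.058  1.53   0.944]
along mm -318.2 across mm 2.5 wheel bottom mm 68.0 toolx deg -90.48 tooly [ 0.128 -0.022 -0.992] roller z axis [-0.104 -0.002  0.995]
axle [ 0.5241 -0.3164  0.09  ] shift tool cm [-0.02  5.49 -0.43]
```

>>> arm_command --targets '[{"fingers": 255, "translation": [0, 0.7, -0.06], "roll": 0}, {"fingers": 255, "translation": [0, 0.7, -0.06], "roll": 0}, {"fingers": 255, "translation": [0, 0.7, -0.06], "roll": 0}, {"fingers": 255, "translation": [0, 0.5, -0.05], "roll": 0}]'

```text
t: 26.27
ee_pos: [0.5126, -0.3157, 0.184]
tcp_rot: [-0.524, 0.47, -0.462, 0.54]
contact_force: [0.7, -0.1, -1.3]
finger_gap: 0.0234
```

```bash
python3 -c "
from h import *
cad((.5264,-.3174),.035)"
```

```text
t 26.27 pos [ 0.5126 -0.3157  0.184 ] q [-0.524   0.4702 -0.4615  0.5398] F [ 0.67 -0.1  -1.27] M [-0.02  0.15 -0.02] gap 0.0234 j [-0.634  0.017  1.523  0.058  1.48   0.942]
along mm -319.5 across mm 4.9 wheel bottom mm 42.4 toolx deg -90.5 tooly [ 0.132 -0.025 -0.991] roller z axis [-0.107  0.001  0.994]
axle [ 0.5264 -0.3179  0.0644] shift tool cm [-0.12  2.91 -0.33]
```

No contact, and it's going in cleanly. Continuing down.

>>> arm_command --targets '[{"fingers": 255, "translation": [-0.02, 0.6, -0.08], "roll": 0}, {"fingers": 255, "translation": [-0.02, 0.6, -0.08], "roll": 0}, {"fingers": 255, "translation": [-0.02, 0.5, -0.08], "roll": 0}, {"fingers": 255, "translation": [0, 0.4, -0.07], "roll": 0}]'

```text
t: 26.6
ee_pos: [0.5123, -0.3154, 0.1599]
tcp_rot: [-0.524, 0.47, -0.462, 0.539]
contact_force: [-0.4, -0.3, -2.3]
finger_gap: 0.0235
```

>>> arm_command --targets '[{"fingers": 255, "translation": [0, 0.2, -0.05], "roll": 0}, {"fingers": 255, "translation": [0, 0.1, -0.02], "roll": 0}]'

```text
t: 26.77
ee_pos: [0.5115, -0.3153, 0.1551]
tcp_rot: [-0.524, 0.47, -0.462, 0.539]
contact_force: [0.9, 0.6, -2.0]
finger_gap: 0.0236
```

```bash
python3 -c "
from h import *
cad((.5264,-.3174),.03)"
```

```text
t 26.77 pos [ 0.5115 -0.3153  0.1551] q [-0.5239  0.4704 -0.4624  0.5389] F [ 0.9   0.63 -1.97] M [0.08 0.15 0.02] gap 0.0236 j [-0.635  0.029  1.563  0.059  1.431  0.938]
along mm -319.0 across mm 3.5 wheel bottom mm 13.4 toolx deg -90.49 tooly [ 0.13  -0.023 -0.991] roller z axis [-0.105 -0.001  0.994]
axle [ 0.5251 -0.3173  0.0354] shift tool cm [-0.    0.55  0.12]
```

>>> arm_command --targets '[{"fingers": 255, "translation": [0, 0.1, 0], "roll": 0}, {"fingers": 255, "translation": [0, 0.1, 0], "roll": 0}]'

```text
t: 26.93
ee_pos: [0.5118, -0.3154, 0.153]
tcp_rot: [-0.524, 0.47, -0.462, 0.539]
contact_force: [0.2, 0.4, -1.5]
finger_gap: 0.0232
```

>>> arm_command --targets '[{"fingers": 255, "translation": [0, 0.12, 0], "roll": 0}, {"fingers": 255, "translation": [0, 0.12, 0], "roll": 0}]'

```text
t: 27.1
ee_pos: [0.5122, -0.3155, 0.1522]
tcp_rot: [-0.524, 0.47, -0.462, 0.539]
contact_force: [-5.1, 2.6, 6.8]
finger_gap: 0.0234
```

>>> arm_command --targets '[{"fingers": 255, "translation": [0, 0.15, 0], "roll": 0}, {"fingers": 255, "translation": [0, 0.15, 0], "roll": 0}]'

```text
t: 27.27
ee_pos: [0.5126, -0.3156, 0.1523]
tcp_rot: [-0.524, 0.47, -0.461, 0.54]
contact_force: [-3.5, 3.0, 4.3]
finger_gap: 0.0231
```

```bash
python3 -c "
from h import *
cad((.5264,-.3174),.03)"
```

```text
t 27.27 pos [ 0.5126 -0.3156  0.1523] q [-0.5241  0.4704 -0.4615  0.5396] F [-3.46  2.98  4.26] M [0.56 0.75 0.06] gap 0.0231 j [-0.634  0.032  1.566  0.059  1.424  0.938]
along mm -319.4 across mm 4.8 wheel bottom mm 10.6 toolx deg -90.47 tooly [ 0.131 -0.025 -0.991] roller z axis [-0.107  0.001  0.994]
axle [ 0.5263 -0.3177  0.0326] shift tool cm [-0.04  0.27  0.03]
```

The plate edge meets the rim at the expected height. I'll release it and let it settle flat.

>>> arm_command --targets '[{"fingers": 180, "translation": [0, 0, 0], "roll": 0}, {"fingers": 150, "translation": [0, 0, 0], "roll": 0}, {"fingers": 100, "translation": [0, 0, 0], "roll": 0}, {"fingers": 60, "translation": [0, 0, 0], "roll": 0}, {"fingers": 60, "translation": [0, 0, 0], "roll": 0}, {"fingers": 60, "translation": [0, 0, 0], "roll": 0}]'

```text
t: 27.77
ee_pos: [0.5141, -0.3166, 0.1549]
tcp_rot: [-0.524, 0.47, -0.459, 0.542]
contact_force: [-0.2, -0.4, 0.3]
finger_gap: 0.065
```

```bash
python3 -c "
from h import *
st();snap('wrist','w12');im=cv2.imread('pics/w12.png');b=cv2.cvtColor(snap('side','s12'),cv2.COLOR_RGB2BGR);a=cv2.cvtColor(snap('scene','a12'),cv2.COLOR_RGB2BGR)
cv2.imwrite('pics/c12.png',np.hstack([cv2.resize(im,(400,300),interpolation=3),cv2.resize(b[140:260,340:500],(400,300),interpolation=3)]))
"
```

```text
t 27.77 pos [ 0.5141 -0.3166  0.1549] q [-0.5245  0.4698 -0.4588  0.542 ] F [-0.22 -0.39  0.3 ] M [-0.03  0.07  0.04] gap 0.065 j [-0.634  0.03   1.563  0.059  1.42   0.938]
```

View pics/c12.png

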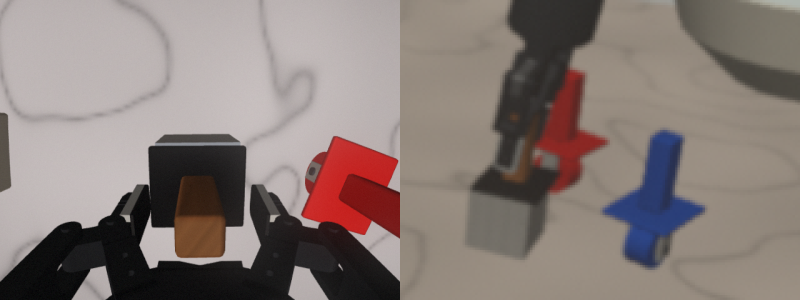

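The plate lies flat on the caddy rim and the jaws are clear of the handle. I'll retreat straight up.

>>> arm_command --targets '[{"fingers": 60, "translation": [0, -0.8, 0.11], "roll": 0}, {"fingers": 60, "translation": [0, -1, 0.14], "roll": 0}, {"fingers": 60, "translation": [0, -1.2, 0.17], "roll": 0}, {"fingers": 60, "translation": [0, -1.2, 0.17], "roll": 0}, {"fingers": 60, "translation": [0, -1.5, 0.2], "roll": 0}, {"fingers": 60, "translation": [0, -1.5, 0.2], "roll": 0}, {"fingers": 60, "translation": [0, -1.5, 0.2], "roll": 0}, {"fingers": 60, "translation": [0, -1.5, 0], "roll": 0}, {"fingers": 60, "translation": [0, -1, 0], "roll": 0}, {"fingers": 60, "translation": [0, 0, 0], "roll": 0}]'

```text
t: 28.75
ee_pos: [0.5105, -0.313, 0.2841]
tcp_rot: [-0.525, 0.469, -0.456, 0.544]
contact_force: [-0.5, 0.3, 0.2]
finger_gap: 0.0655
```

>>> arm_command --targets '[{"fingers": 60, "translation": [0, 0, -1.5], "roll": 0}, {"fingers": 60, "translation": [0, 0, -1.5], "roll": 0}, {"fingers": 60, "translation": [0, 0, -1.5], "roll": 0}, {"fingers": 60, "translation": [0, 0, 0], "roll": 0}, {"fingers": 60, "translation": [0, 0, 0], "roll": 0}, {"fingers": 60, "translation": [0, 0, 0], "roll": 0}]'

```text
t: 29.25
ee_pos: [0.4655, -0.3128, 0.2799]
tcp_rot: [-0.525, 0.469, -0.454, 0.546]
contact_force: [-0.0, 0.0, -0.6]
finger_gap: 0.0652
```

```bash
python3 - <<'E'
from h import *
platefit('w13')
zs=dict(handle=.1,soap_tray=0,cup1=0,spoon=0)
for c in("scene","side"):
    r.camera(c)
    for n in zs:
        for m in r.mark_of(n,c)[:3]: print(c,n,round(m["p"],2),np.round(np.array(m["xy"])*[640,480],0),at(c,m["xy"],zs[n]).round(3))
def near(a,b): return tri([ray("scene",a,1),ray("side",b,1)])
# where change happened since the start in scene view
a=cv2.imread("pics/scene0.png").astype(int);b=cv2.cvtColor(r.camera("scene"),cv2.COLOR_RGB2BGR).astype(int)
d=cv2.morphologyEx((np.abs(a-b).max(2)>35).astype(np.uint8),cv2.MORPH_OPEN,np.ones((3,3)))
print(cv2.connectedComponentsWithStats(d)[2][1:])
E
```

```text
t 29.25 pos [ 0.4655 -0.3128  0.2799] q [-0.5254  0.4689 -0.454   0.5459] F [-0.03  0.02 -0.6 ] M [0.02 0.05 0.04] gap 0.0652 j [-0.684 -0.121  1.488  0.066  1.636  0.902]
[[-0.008  0.148  0.989]
 [-0.999 -0.036 -0.003]
 [ 0.035 -0.988  0.148]]
plate ((0.5220270752906799, -0.31659215688705444), (0.0706423744559288, 0.06243680417537689), 89.4847183227539)
d tool cm [-0.29702154 18.78106152  2.90315579]
t 29.3 pos [ 0.4657 -0.3128  0.2799] q [-0.5255  0.469  -0.454   0.5458] F [0.07 0.36 0.37] M [ 0.04  0.12 -0.  ] gap 0.0654 j [-0.683 -0.12   1.488  0.066  1.636  0.901]
scene handle 0.84 [198. 186.] [ 0.529 -0.448  0.1  ]
scene handle 0.78 [241. 194.] [ 0.525 -0.319  0.1  ]
scene handle 0.73 [258. 170.] [ 0.408 -0.324  0.1  ]
scene soap_tray 0.71 [476. 277.] [0.54  0.315 0.   ]
scene cup1 0.87 [232. 277.] [ 0.726 -0.262  0.   ]
scene cup1 0.75 [458. 325.] [0.708 0.292 0.   ]
scene spoon 0.86 [319. 315.] [ 0.775 -0.017 -0.   ]
side handle 0.94 [445. 210.] [ 0.392 -0.314  0.1  ]
side handle 0.8 [405. 182.] [ 0.511 -0.424  0.1  ]
side handle 0.7 [391. 197.] [ 0.514 -0.324  0.1  ]
side so
[... 583 characters left out ...]
 [ 203   18    9    6   38]
 [ 239   20    4    4   15]
 [ 294   23    3    3    9]
 [ 389   27    4    3   12]
 [ 230   29   15    9   70]
 [ 448   29   26   72  650]
 [ 406   30   16   63  552]
 [ 184   33   27   43  515]
 [ 210   32    8   20  115]
 [ 240   39   21   38  559]
 [ 244   53    3    7   21]
 [ 184   56    5    5   22]
 [ 225   69    4    9   31]
 [ 195   77    3    4   12]
 [ 232   76   12    8   67]
 [ 246   76   16    9   89]
 [ 219   83   54   68 2005]
 [ 425   97   29   15  149]
 [ 374  102    9   12   76]
 [ 415  112   18   19  119]
 [ 432  115   30   35  768]
 [ 396  117    5    4   19]
 [ 397  127   12    8   65]
 [ 391  137   35   20  490]
 [ 427  142    4    6   20]]
```

```bash
python3 -c "
from cell import r
print(r.hand_in())"
```

```text
the job is handed in; nothing more can be done
None
```

I took the wooden-handled roller from its caddy, rolled the strip, hung it back, let go and handed in at about 29.5 s.

**Rolling:** I pressed and rolled links 0–2 from one end and 5–2 from the other, then made one confirming pass over the strip from link 5 to link 0. The wrist force readings never implied more than about 17 N of downward push. I only read force at the end of each call, so any peaks in between were not seen.

**Strip:** Links 0 and 5 stopped about 5.2 and 4.2 mm below first contact. On the confirming pass, link 5 met the wheel at the flush height I expected. The wrist and side pictures showed all six links flush with the lips. They can't rule out a link being a fraction of a millimetre high.

**What disagreed:**
- The tool slowly leaned while pressing, to about 0.12 rad by the end, so the wheel was not perfectly upright on the last pass.
- The height I computed at link 0 on that pass came out 1–2 mm lower than expected. I put that down to the lean and a little slip in the grip, but didn't prove it.

**Caddy and surroundings:** After release the plate lay flat on the rim, within about 4 mm of the caddy's centre, with the gripper clear. The soap tray, cups and spoon were within about 1 cm of their first positions, which is the detection noise. The scene picture showed no changes near them, and the red and blue look-alikes were untouched.

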